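# Bar opener off the display step

### The arm

A 6-joint arm with a two-finger parallel gripper is mounted at the origin on the work surface. World frame = base frame: x ahead of the robot, y to its left, z up, the work surface at z = 0. Lengths are in m, angles in rad, forces in N, time in s.
With the tool pointing down it reaches from about 0.425 to 0.925 m from the base axis. Payload 12.5 kg.
Tool frame: the origin (TCP) lies midway between the tips of the shut fingers; the grasp point (between the pads) lies 19 mm behind it; z points along the fingers, y is the direction in which the jaws open and shut (so a half turn about z gives the same grasp; the last joint's range is limited). The gripper opens to 85 mm and grips with 20 to 120 N. Pads are 22 mm wide; open, the fingers measure 114 mm over their backs; the gripper's body (76 mm by 85 mm) begins 54 mm behind the grasp point. The pads swing forward as they close: fully open they stand 13 mm farther back than shut.
Start: joints at [1.191, 0.491, 1.559, -0, 1.092, -0.106], TCP at [0.169, 0.602, 0.209] pointing down, gripper open.
Joint ranges: [-3.1, 3.1], [-0.84, 2.19], [0.05, 2.79], [-1.13, 4.28], [0.06, 2.93], [-2.69, 2.69]. Speed limits (rad/s): [2.22, 2.22, 2.79, 3.14, 3.14, 3.14].

### API

Orientations are given as a unit quaternion [w, x, y, z].
In Python, from plant import manip gives the robot as it stands.
- The arm moves only by the shell command python3 -m creep 'ROWS' [FORCE]. ROWS is JSON, a list of rows, each a list of 7 numbers: the shift along the tool's x, y, z in cm, then the turn, a rotation vector about the tool's x, y, z in degrees, then the closure, from 0 (fully open) to 1 (shut). In form: [[dx, dy, dz, wx, wy, wz, jaw], ...]. A call has 1 to 5 rows; each row shifts and turns the pose as measured when the row begins, along the tool's axes as they then stand; what a row does not reach is not made up. A row lasts 1/10 s, in which the tool goes at most 50 mm and 8.59 degrees, less where a joint would pass 70% of its speed; a pose out of reach is approached as far as the arm can. A call with a gripper value outside its range is refused whole. The fingers move at their own pace and stop on an object; FORCE is the grip in N (left out, the last holds). Time passes only in rows, so rows that do not move let the fingers close. It gives the time, the measured TCP pose, the force and the opening at its end, in the units of the state.
- manip.state(): the state, without advancing time (a new reading comes with each control period).
- manip.snapshot(name): name is "scene" or "top" or "wrist"; returns a dict with "img" (480x640x3 uint8, blue, green, red), "fx", "fy", "cx", "cy" (pixels), "camera_from_world" (4x4, takes a point from world to camera coordinates). Camera axes: x right, y up, looking along -z (the intrinsics and any distortion apply to the point x, -y, -z); pixel columns grow to the right and rows downward; lengths in m; the calibration is good to about 2 mm. A picture is of the moment at which its call begins. There is no depth.
- manip.finish_job(): hands the job in, once; it reports no verdict.
The state is a dict: "t": time; "joint_positions": joint angles; "dq": joint speeds; "effort": joint torques, N m; "eef_pos": TCP position; "eef_rot": TCP orientation; "wrist_force": force on the tool from outside, world axes, zero at the start; "wrist_torque": the same for the moment, N m; "finger_gap": opening from 0.0 (shut) to 1.0 (fully open).
Only numpy, scipy, OpenCV 4.12 (cv2) and the standard library are available. Lean on these libraries where they do the work, as an engineer would, in place of code of your own. Each camera call takes 0.05 s, during which the arm holds its last target.

### The job

The longer of the two flat steel openers lies flat in its groove in the wooden step and cannot be gripped there. Slide it out over the step's open edge (the side towards the pale wooden board) until its round end clearly sticks out but it still lies on the step, then grip it by the end that sticks out, lift it off, and lay it flat in the middle of the pale board, along the board's length. Leave the shorter opener where it is, and set the long one down rather than dropping it.

Things in the scene. Friction and masses are not known exactly. Their poses are not given: they have to be found in the camera images.
- blade: Longer flat opener: steel strip 180 x 40 mm, 4 mm thick, 160 g, in a step groove. Origin mid-length, underside; z up; y along it to the square, windowed end; the -y end is round (radius 20), sides straight from y = -70 to 90 mm. Starts 15 to 50 mm inside the open edge. Low friction on the wood: a fingertip pressing 8 N drags it; its square end can be pushed too. Tips off if over half sticks out.
- short_opener: Shorter flat opener, same shape and steel but 110 mm long, 28 mm wide, 4 mm thick, in the step's other groove, on either side of the long one (grooves 114 mm apart). Origin and axes as for the long one. To be left alone.
- step: Fixed wooden step, 240 (x) x 400 mm (y). Origin: centre of its foot. Two grooves along y, 48 mm wide, floor at z = 90 mm, wood around them at 93.5 mm, run from y = 85 mm to the open edge at y = -200 mm, on the pale board's side, where they end in free air. A glass 150 mm high, 82 mm wide stands upside down on the other end, 150 mm from the origin along +y.
- board: Pale wooden bar board, fixed on the counter: 120 mm (x) by 240 mm (y), 12 mm thick, flat. Origin at the centre of its underside; its top is at z = 12 mm; y along its length.
Not all that is in view belongs to the job. What is shaped like the blade but blue, green or turquoise is not meant.

How it is judged:
On the way, in this order (a step that is already met when the one before it is completed fails the run):
1. the long opener lies on the step with its round end sticking out 30 mm or more past the open edge (y of blade in the frame of step below -0.14 m and angle between blade's own z axis and vertical below 0.1 rad and contact force between blade and step above 0.1 N and z of blade in the frame of step below 0.096 m), for 0.2 s.
2. the long opener is held by the fingers, clear above the step's height (height (world z) of blade above 0.105 m and contact force between the fingers and blade above 1 N and contact force between blade and step below 0.05 N), for 0.2 s.
At the end, for the whole second after the job is handed in: The long opener lies released, flat and at rest on the pale board, its middle within 25 mm across and 30 mm along of the board's centre, its length within 12 degrees of the board's (either way round); the short opener is within 20 mm of where it began (x of blade in the frame of board between -0.025 and 0.025 m and y of blade in the frame of board between -0.03 and 0.03 m and z of blade in the frame of board below 0.017 m and angle between blade's own z axis and vertical below 0.1 rad and angle between the y axis of blade and the y axis of board, either way round below 0.22 rad and contact force between blade and board above 0.2 N and linear speed of blade below 0.02 m/s and distance of short_opener from where it was at the start of the episode below 0.02 m); the robot touches nothing.
It fails at once if the short opener is moved by more than 20 mm (distance of short_opener from where it was at the start of the episode above 0.02 m).
It fails at once if the long opener is dropped or knocked off (falls free from more than about 30 mm) (linear speed of blade above 0.8 m/s and contact force between the fingers and blade below 0.01 N).
It also fails if it takes over 54 s, if anything falls off the work surface, if the arm or the gripper's body presses on something with over 40 N, if the wrist force passes 120 N, or if a joint passes its speed limit or range.

## Working session

There is one attempt and no reset: what is moved stays moved. The work goes in short steps, Python scripts to look and compute and a shell command to move; the robot and the scene stay as the last step left them, time stands still between calls to the robot, and variables do not carry over. Pictures are saved under pics/ and viewed, and the job is handed in when it is done.

```bash
ls; mkdir -p pics; python3 - <<'E'
from plant import manip
import cv2
print(manip.state())
for n in("scene","top","wrist"):
    s=manip.snapshot(n); cv2.imwrite(f"pics/{n}0.png",s["img"]); print(n,{k:v for k,v in s.items() if k!="img"})
E
```

```text
pics
{'t': 0.0, 'joint_positions': array([ 1.19142087e+00,  4.91585113e-01,  1.55949095e+00,  4.76398427e-06,
        1.09171601e+00, -1.05614483e-01]), 'dq': array([-0.00060818, -0.00010164, -0.00012964,  0.00316511, -0.00043825,
        0.0017704 ]), 'effort': array([-2.09516052e-04, -6.18450093e+01, -2.61588264e+01, -1.26360233e-04,
        4.06311709e-03, -2.15431146e-05]), 'eef_pos': array([0.16885482, 0.601473  , 0.2087976 ]), 'eef_rot': array([-1.46056123e-04,  1.36454511e-01,  9.90646156e-01, -5.81653022e-04]), 'wrist_force': array([-0.41613129,  0.31702894, -0.01781988]), 'wrist_torque': array([0.00282692, 0.00317267, 0.00716172]), 'finger_gap': 1.0026916573913072}
scene {'fx': 513.1193807158797, 'fy': 513.1193807158797, 'cx': 322.06904575786257, 'cy': 233.0905071085328, 'camera_from_world': array([[ 0.34533379,  0.93843607, -0.00907312, -0.17096645],
       [-0.79981146,  0.29935175,  0.52027892,  0.33858781],
       [ 0.49096456, -0.17241311,  0.8539482 , -1.41508679],
       [ 0.        ,  0.        ,  0.        ,  1.        ]])}
top {'fx': 500.8290119244884, 'fy': 500.8290119244884, 'cx': 312.1295757117551, 'cy': 234.41321403638878, 'camera_from_world': array([[ 0.02083156, -0.99976068, -0.00668019,  0.00492952],
       [ 0.98334281,  0.01928184,  0.18073498, -0.45195902],
       [-0.18056292, -0.01033391,  0.98350915, -1.02588093],
       [ 0.        ,  0.        ,  0.        ,  1.        ]])}
wrist {'fx': 404.3801090865512, 'fy': 404.3801090865512, 'cx': 319.95642691644827, 'cy': 234.7966698069969, 'camera_from_world': array([[ 2.71016173e-01,  9.62574770e-01,  2.12791234e-04,
        -6.24707271e-01],
       [-9.25852094e-01,  2.60737246e-01, -2.73521461e-01,
         3.59424743e-02],
       [-2.63340340e-01,  7.39317264e-02,  9.61865877e-01,
        -3.79228051e-01],
       [ 0.00000000e+00,  0.00000000e+00,  0.00000000e+00,
         1.00000000e+00]])}
```

View pics/scene0.png

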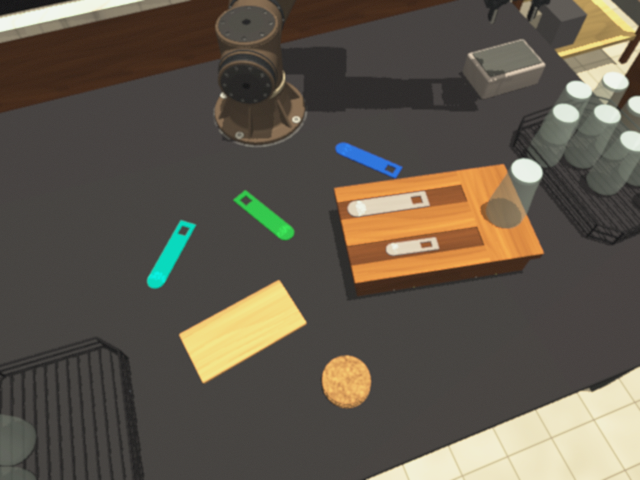

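View pics/top0.png

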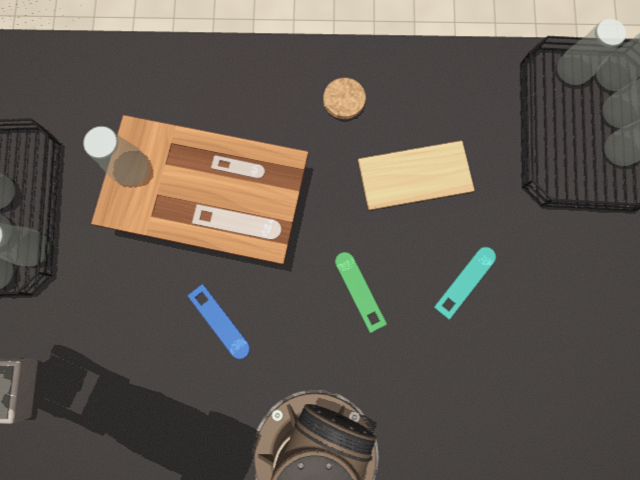

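View pics/wrist0.png

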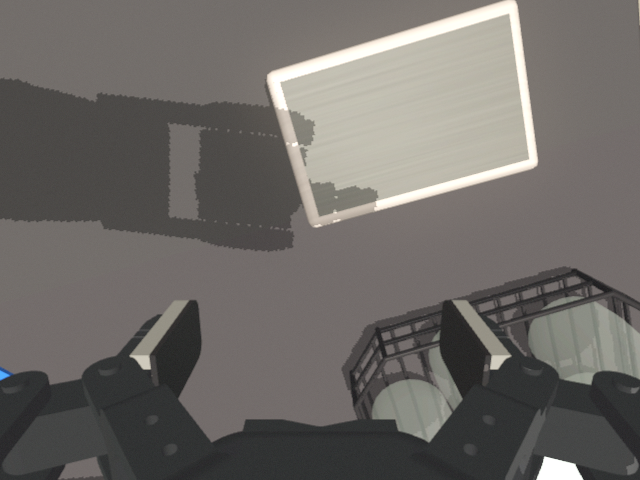

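The scene and top views show two steel pieces in the step, at top-view (237,221) and (238,167). The coloured ones are blue (218,321), green (361,291) and turquoise (465,283). The steel one at (237,221) is clearly the longer of the two, with its round end at (281,230) towards the board side. I'll confirm that in a crop.

```bash
cat > h.py <<'E'
import numpy as np, cv2
from plant import manip
def proj(s,P):
    P=np.atleast_2d(P); c=(s["camera_from_world"]@np.c_[P,np.ones(len(P))].T).T
    return np.c_[s["cx"]+s["fx"]*c[:,0]/-c[:,2], s["cy"]+s["fy"]*(-c[:,1])/-c[:,2]]
def back(s,uv,z):
    T=s["camera_from_world"];R=T[:3,:3];o=-R.T@T[:3,3]
    uv=np.atleast_2d(uv); d=np.c_[(uv[:,0]-s["cx"])/s["fx"],-(uv[:,1]-s["cy"])/s["fy"],-np.ones(len(uv))]@R
    return o+d*((z-o[2])/d[:,2])[:,None]
def crop(s,x0,y0,x1,y1,k,name):
    cv2.imwrite("pics/"+name,cv2.resize(s["img"][y0:y1,x0:x1],None,fx=k,fy=k,interpolation=cv2.INTER_CUBIC))
E
python3 - <<'E'
from h import *
class S: pass
s={"img":cv2.imread("pics/top0.png")}
crop(s,85,105,325,285,3,"c1.png"); crop(s,340,120,500,230,4,"c2.png")
E
```

```text
(no output)
```

View pics/c1.png

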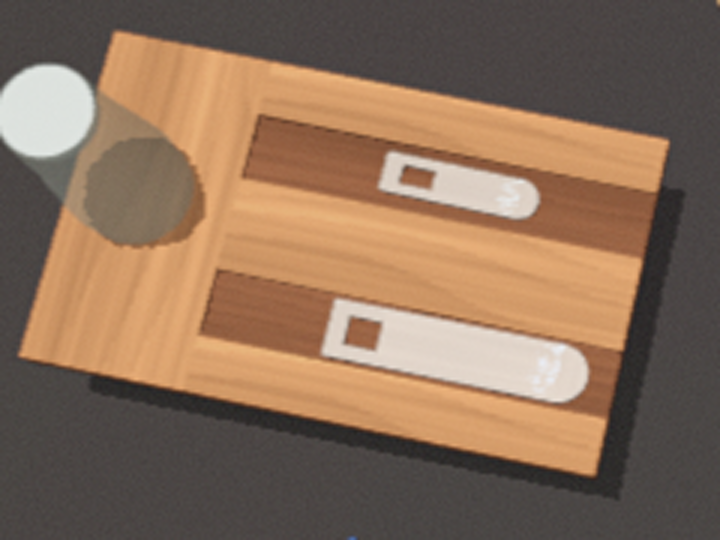

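View pics/c2.png

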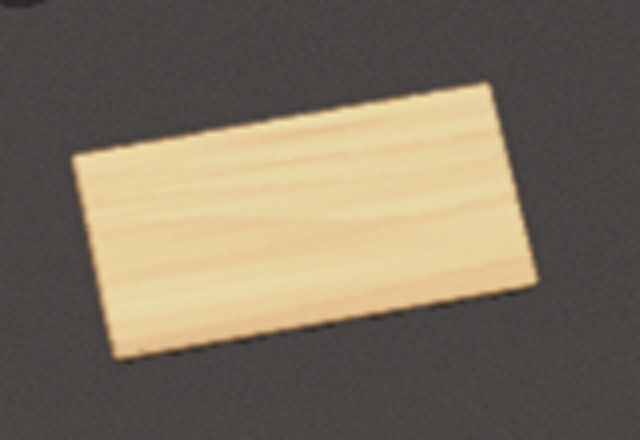

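The crop shows the lower steel piece is longer and wider than the upper one, so it is the long opener. Its square windowed end is at crop (329,327), its round tip at (588,375), and it lies in the groove facing the board.

```bash
python3 - <<'E'
from h import *
np.set_printoptions(precision=4,suppress=True)
s=manip.snapshot("top")
f=lambda c,k,o: np.array(c,float)/k+np.array(o)
st=back(s,f([(115,30),(668,140),(596,475),(20,355)],3,(85,105)),.0935)
print("step",st, [np.linalg.norm(st[i]-st[i-1]) for i in range(4)], st.mean(0))
ys=(st[0]+st[3]-st[1]-st[2])/2; print("step +y deg",np.degrees(np.arctan2(ys[1],ys[0])))
yu=ys/np.linalg.norm(ys); xu=np.array([yu[1],-yu[0],0]); C=st.mean(0)
b=back(s,f([(337,299),(321,355),(588,375),(563,345),(548,401),],3,(85,105)),.094)
print("blade",b); print("in step",np.c_[(b-C)@xu,(b-C)@yu])
g=back(s,f([(216,269),(201,334),(622,349),(607,417)],3,(85,105)),.0935)
print("groove in step",np.c_[(g-C)@xu,(g-C)@yu])
g=back(s,f([(387,152),(378,190),(540,200)],3,(85,105)),.094)
print("short in step",np.c_[(g-C)@xu,(g-C)@yu])
bo=back(s,f([(73,156),(490,82),(538,284),(114,360)],4,(340,120)),.012)
print("board",bo,[np.linalg.norm(bo[i]-bo[i-1]) for i in range(4)], bo.mean(0))
yb=(bo[0]+bo[3]-bo[1]-bo[2])/2; print("board y deg",np.degrees(np.arctan2(yb[1],yb[0])))
from scipy.spatial.transform import Rotation as R
q=manip.state()["eef_rot"]; print(R.from_quat(q[[1,2,3,0]]).as_matrix())
E
```

```text
step [[0.692  0.4196 0.0935]
 [0.6176 0.0265 0.0935]
 [0.3821 0.0693 0.0935]
 [0.4563 0.4634 0.0935]] [np.float64(0.23971616232488188), np.float64(0.4000965497136271), np.float64(0.23933718765474712), np.float64(0.40100876544385805)] [0.537  0.2447 0.0935]
step +y deg 79.31222770623111
blade [[0.4994 0.25   0.094 ]
 [0.4602 0.2584 0.094 ]
 [0.4499 0.0768 0.094 ]
 [0.4703 0.0944 0.094 ]
 [0.4316 0.1032 0.094 ]]
in step [[-0.0379 -0.0018]
 [-0.078  -0.0008]
 [-0.0544 -0.1811]
 [-0.0377 -0.16  ]
 [-0.0774 -0.1586]]
groove in step [[-0.0343  0.085 ]
 [-0.0805  0.0831]
 [-0.0321 -0.1998]
 [-0.0798 -0.1998]]
short in step [[ 0.0711 -0.01  ]
 [ 0.0431 -0.0105]
 [ 0.059  -0.122 ]]
board [[ 0.6317 -0.0858  0.012 ]
 [ 0.6799 -0.3214  0.012 ]
 [ 0.5622 -0.344   0.012 ]
 [ 0.5144 -0.1089  0.012 ]] [np.float64(0.11959692954145983), np.float64(0.24044856172275292), np.float64(0.11984142054707299), np.float64(0.2399328519397358)] [ 0.597 -0.215  0.012]
board y deg 101.52497146871633
[[-0.9627  0.2704 -0.0003]
 [ 0.2704  0.9627 -0.0007]
 [ 0.0001 -0.0007 -1.    ]]
```

The measured sizes match: step 240x400, board 120x240, blade 180x40 at step x=-57, y=-91 mm, and its tip 19 mm inside the open edge. My plan is to push the square end with the shut fingers inside the groove.

```bash
cat >> h.py <<'E'
from scipy.spatial.transform import Rotation as R
C=np.array([.537,.2447,0]); a=np.radians(79.3)
yu=np.array([np.cos(a),np.sin(a),0]); xu=np.array([yu[1],-yu[0],0])
def step(x,y,z): return C+x*xu+y*yu+np.array([0,0,z])
def tgt(p,yaw,n=None,maxmm=45,maxdeg=8):
    """rows (cm, deg) to take TCP to p with jaw axis (tool y) at yaw deg, tool down"""
    st=manip.state(); q=st["eef_rot"]; M=R.from_quat(q[[1,2,3,0]])
    y=np.array([np.cos(np.radians(yaw)),np.sin(np.radians(yaw)),0])
    y0=M.as_matrix()[:,1]
    if y0@y<0: y=-y
    z=np.array([0,0,-1.]); T=R.from_matrix(np.c_[np.cross(y,z),y,z])
    rv=(M.inv()*T).as_rotvec(); d=p-st["eef_pos"]
    k=n or max(1,int(np.ceil(max(np.linalg.norm(d)*1000/maxmm,np.degrees(np.linalg.norm(rv))/maxdeg))))
    print("t",round(st["t"],2),"pos",np.round(st["eef_pos"],4),"d_mm",np.round(d*1000,1),"turn",np.round(np.degrees(rv),1),"F",np.round(st["wrist_force"],1),"gap",round(st["finger_gap"],3),"rows",k)
    for i in range(k):
        Mi=M*R.from_rotvec(rv*i/k)
        print(np.round(np.r_[Mi.inv().apply(d/k)*100,np.degrees(rv)/k],2).tolist())
E
python3 - <<'E'
from h import *
tgt(step(-.057,.027,.30),-10.7)
E
```

```text
t 0.2 pos [0.1689 0.6016 0.209 ] d_mm [ 317.1 -319.8   91. ] turn [-0.  0. 85.] F [ 0.6 -0.4 -0.1] gap 0.999 rows 11
[-3.56, -2.02, -0.83, -0.0, 0.0, 7.73]
[-3.8, -1.52, -0.83, -0.0, 0.0, 7.73]
[-3.97, -1.0, -0.83, -0.0, 0.0, 7.73]
[-4.07, -0.45, -0.83, -0.0, 0.0, 7.73]
[-4.09, 0.1, -0.83, -0.0, 0.0, 7.73]
[-4.04, 0.65, -0.83, -0.0, 0.0, 7.73]
[-3.92, 1.18, -0.83, -0.0, 0.0, 7.73]
[-3.72, 1.7, -0.83, -0.0, 0.0, 7.73]
[-3.46, 2.19, -0.83, -0.0, 0.0, 7.73]
[-3.14, 2.63, -0.83, -0.0, 0.0, 7.73]
[-2.75, 3.03, -0.83, -0.0, 0.0, 7.73]
```

```bash
python3 -m creep '[[-3.5,-2,-1.5,0,0,7.7,1],[-3.8,-1.5,-1.5,0,0,7.7,1],[-4,-1,-1.5,0,0,7.7,1],[-4.1,-0.4,-1,0,0,7.7,1],[-4.1,0.1,-1,0,0,7.7,1]]' 60; python3 - <<'E'
from h import *
tgt(step(-.057,.027,.30),-10.7)
E
```

```text
t: 0.7
eef_pos: [0.3135, 0.4535, 0.2733]
eef_rot: [-0.0, 0.462, 0.887, -0.003]
wrist_force: [0.7, 0.3, 0.8]
finger_gap: 0.141
t 0.7 pos [0.3135 0.4535 0.2733] d_mm [ 172.5 -171.7   26.7] turn [-0.2  0.2 45.6] F [0.7 0.3 0.8] gap 0.141 rows 6
[-3.99, 0.72, -0.44, -0.04, 0.04, 7.6]
[-3.86, 1.24, -0.44, -0.04, 0.04, 7.6]
[-3.66, 1.74, -0.44, -0.04, 0.04, 7.6]
[-3.4, 2.21, -0.44, -0.04, 0.04, 7.6]
[-3.08, 2.64, -0.45, -0.04, 0.04, 7.6]
[-2.7, 3.03, -0.45, -0.04, 0.04, 7.6]
```

```bash
python3 -m creep '[[-4,0.7,-0.5,0,0,8,1],[-3.9,1.3,-0.4,0,0,8,1],[-3.6,1.8,-0.4,0,0,8,1],[-3.4,2.3,-0.4,0,0,8,1],[-3,2.7,-0.4,0,0,8,1]]'; python3 - <<'E'
from h import *
tgt(step(-.057,.027,.30),-10.7)
E
```

```text
t: 1.2
eef_pos: [0.4608, 0.3015, 0.2967]
eef_rot: [0.001, 0.748, 0.664, -0.002]
wrist_force: [1.0, 1.1, -0.4]
finger_gap: -0.001
t 1.2 pos [0.4608 0.3015 0.2967] d_mm [ 25.2 -19.7   3.3] turn [-0.   0.2  3.9] F [ 1.   1.1 -0.4] gap -0.001 rows 1
[-1.66, 2.73, -0.32, -0.04, 0.19, 3.92]
```

```bash
python3 -m creep '[[-1.5,2.5,-0.3,0,0,3.9,1],[0,0,0,0,0,0,1]]'; python3 - <<'E'
from h import *
tgt(step(-.057,.027,.15),-10.7)
E
```

```text
t: 1.4
eef_pos: [0.4874, 0.2795, 0.3]
eef_rot: [0.001, 0.774, 0.634, -0.001]
wrist_force: [-1.0, -0.3, -0.3]
finger_gap: -0.001
t 1.4 pos [0.4874 0.2795 0.3   ] d_mm [  -1.4    2.3 -150. ] turn [ 0.   0.2 -0.7] F [-1.  -0.3 -0.3] gap -0.001 rows 4
[0.06, -0.05, 3.75, 0.0, 0.05, -0.17]
[0.06, -0.05, 3.75, 0.0, 0.05, -0.17]
[0.06, -0.05, 3.75, 0.0, 0.05, -0.17]
[0.05, -0.05, 3.75, 0.0, 0.05, -0.17]
```

```bash
python3 -m creep '[[0.2,-0.2,4,0,0.1,-0.4,1],[0,0,4,0,0.1,-0.4,1],[0,0,4,0,0,0,1],[0,0,3.2,0,0,0,1],[0,0,0,0,0,0,1]]'; python3 - <<'E'
from h import *
tgt(step(-.057,.027,.0917),-10.7)
s=manip.snapshot("top"); crop(s,85,105,325,285,3,"c3.png")
s=manip.snapshot("wrist"); cv2.imwrite("pics/w3.png",s["img"])
E
```

```text
t: 1.9
eef_pos: [0.4848, 0.2829, 0.1442]
eef_rot: [0.0, 0.768, 0.641, 0.002]
wrist_force: [-0.0, -0.2, 0.2]
finger_gap: -0.002
t 1.9 pos [0.4848 0.2829 0.1442] d_mm [  1.2  -1.  -52.5] turn [ 0.1 -0.1  0.4] F [-0.  -0.2  0.2] gap -0.002 rows 2
[-0.05, 0.06, 2.63, 0.07, -0.06, 0.18]
[-0.04, 0.07, 2.63, 0.07, -0.06, 0.18]
```

View pics/w3.png

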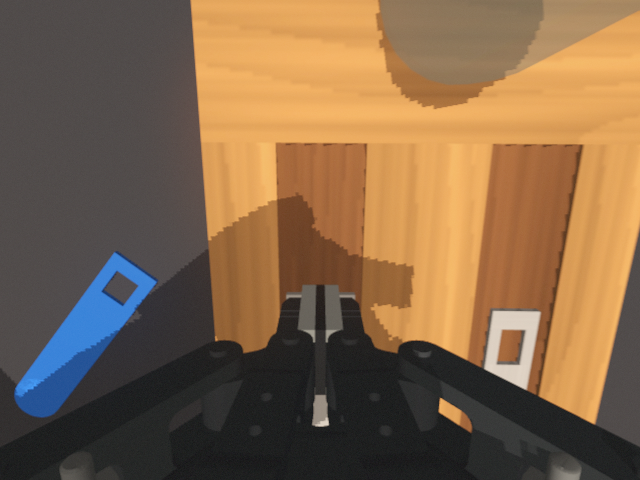

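View pics/c3.png

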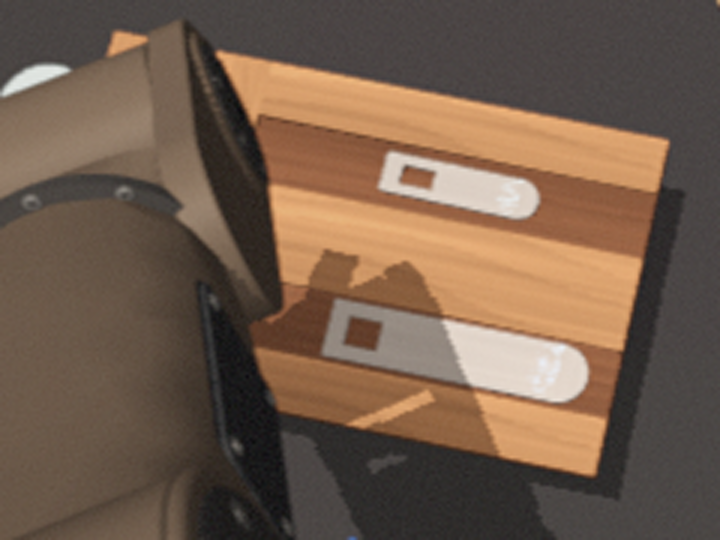

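The wrist view shows the shut fingers at column 321, centred over the groove (columns 277–367) and behind the blade. I'm lowering them now.

```bash
python3 -m creep '[[-0.3,0.1,2.2,0,0,0.4,1],[0,0,2,0,0,0,1],[0,0,0,0,0,0,1]]'; python3 - <<'E'
from h import *
tgt(step(-.057,.022,.0917),-10.7)
E
```

```text
t: 2.3
eef_pos: [0.4902, 0.2829, 0.1119]
eef_rot: [0.002, 0.77, 0.638, 0.009]
wrist_force: [-0.1, -0.8, -0.1]
finger_gap: 0.002
t 2.3 pos [0.4902 0.2829 0.1119] d_mm [ -5.1  -6.  -20.2] turn [ 0.9 -0.7  0.1] F [-0.1 -0.8 -0.1] gap 0.002 rows 1
[-0.7, -0.43, 2.01, 0.91, -0.66, 0.06]
```

```bash
python3 -m creep '[[0,0,0,0,0,0,1]]'; python3 - <<'E'
from h import *
tgt(step(-.057,.022,.0917),-10.7)
s=manip.state();print(s["joint_positions"].round(3),s["dq"].round(3),s["effort"].round(1))
E
```

```text
t: 2.4
eef_pos: [0.4909, 0.2834, 0.1139]
eef_rot: [0.003, 0.769, 0.639, 0.011]
wrist_force: [0.3, -0.3, -0.9]
finger_gap: 0.002
t 2.4 pos [0.4909 0.2834 0.1139] d_mm [ -5.9  -6.5 -22.2] turn [ 1.  -0.7  0.1] F [ 0.3 -0.3 -0.9] gap 0.002 rows 1
[-0.78, -0.49, 2.2, 1.02, -0.74, 0.08]
[4.070e-01 5.170e-01 1.818e+00 1.000e-03 7.840e-01 5.910e-01] [ 0.004 -0.01  -0.006 -0.001  0.007 -0.002] [ -0.1 -56.2 -19.6  -0.   -0.1   0. ]
```

```bash
python3 -m creep '[[-0.8,-0.5,1,1,-0.7,0,1],[0,0,0,0,0,0,1]]'; python3 - <<'E'
from h import *
tgt(step(-.057,.022,.0917),-10.7)
E
```

```text
t: 2.6
eef_pos: [0.4852, 0.2767, 0.1061]
eef_rot: [0.0, 0.769, 0.639, 0.002]
wrist_force: [0.3, 0.2, 0.5]
finger_gap: 0.003
t 2.6 pos [0.4852 0.2767 0.1061] d_mm [ -0.1   0.2 -14.4] turn [ 0.1 -0.1  0.1] F [0.3 0.2 0.5] gap 0.003 rows 1
[0.01, -0.02, 1.44, 0.14, -0.11, 0.12]
```

```bash
python3 -m creep '[[0,0,0.8,0,0,0,1],[0,0,0.5,0,0,0,1],[0,0,0,0,0,0,1]]'; python3 - <<'E'
from h import *
tgt(step(-.057,.022,.0917),-10.7)
E
```

```text
t: 2.9
eef_pos: [0.4856, 0.2768, 0.0931]
eef_rot: [0.001, 0.769, 0.639, 0.002]
wrist_force: [0.3, -0.3, -0.1]
finger_gap: 0.003
t 2.9 pos [0.4856 0.2768 0.0931] d_mm [-0.6  0.1 -1.4] turn [ 0.2 -0.2  0.1] F [ 0.3 -0.3 -0.1] gap 0.003 rows 1
[0.0, -0.06, 0.14, 0.22, -0.16, 0.1]
```

```bash
python3 -m creep '[[0,0,0.15,0.2,-0.2,0,1],[-0.8,0,0,0,0,0,1],[-0.8,0,0,0,0,0,1],[-0.8,0,0,0,0,0,1],[0,0,0,0,0,0,1]]'; python3 - <<'E'
from h import *
tgt(step(-.057,-.064,.0917),-10.7)
s=manip.snapshot("top"); crop(s,85,105,325,285,3,"c4.png")
E
```

```text
t: 3.4
eef_pos: [0.4807, 0.251, 0.0914]
eef_rot: [0.0, 0.769, 0.639, -0.001]
wrist_force: [-0.1, 0.8, -0.3]
finger_gap: 0.002
t 3.4 pos [0.4807 0.251  0.0914] d_mm [-11.6 -58.6   0.3] turn [-0.   0.1  0.1] F [-0.1  0.8 -0.3] gap 0.002 rows 2
[-2.99, -0.03, -0.01, -0.02, 0.04, 0.06]
[-2.99, -0.03, -0.01, -0.02, 0.04, 0.06]
```

View pics/c4.png

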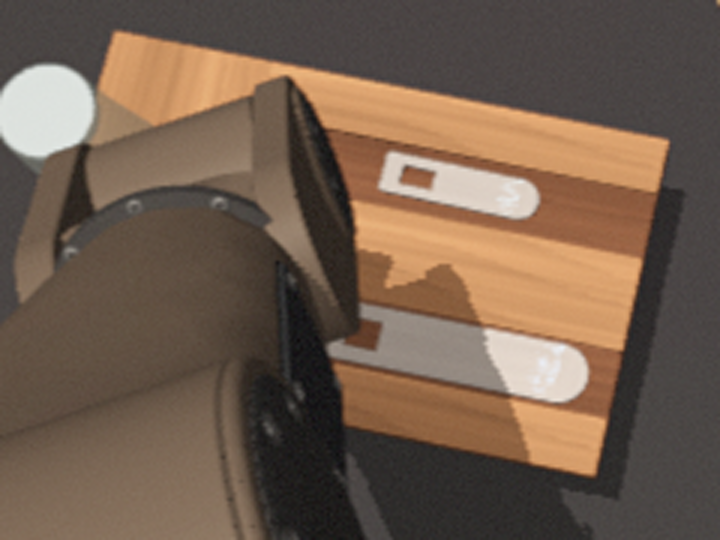

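```bash
python3 - <<'E'
from h import *
s=manip.snapshot("wrist"); cv2.imwrite("pics/w5.png",s["img"])
s=manip.snapshot("scene"); crop(s,320,150,560,310,3,"s5.png")
E
```

```text
(no output)
```

View pics/w5.png

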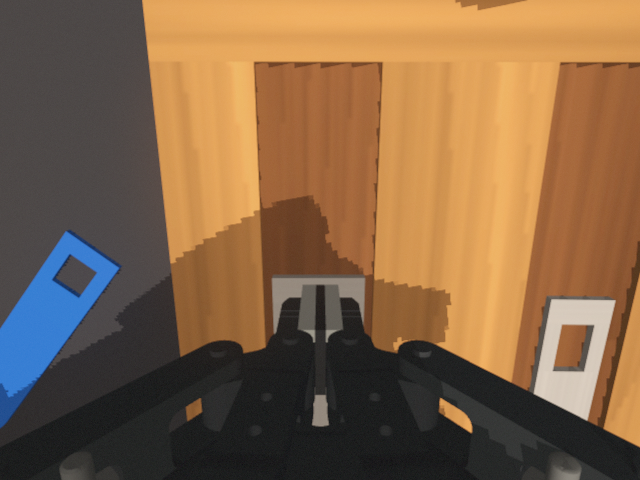

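View pics/s5.png

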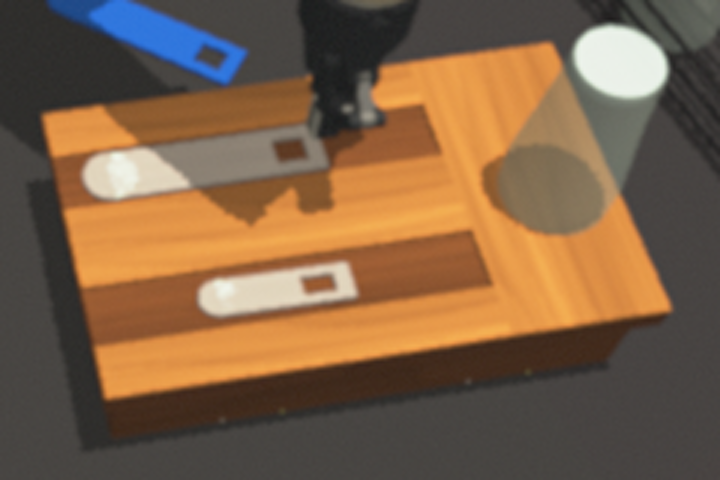

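```bash
python3 - <<'E'
from h import *
p=manip.state()["eef_pos"]; 
sc=manip.snapshot("scene")
for dz in(0,.01,.02,.03,.04): print(dz,(proj(sc,p+[0,0,dz])-[320,150])*3)
w=manip.snapshot("wrist")
for dz in(0,.01,.02,.03): print(dz,proj(w,p+[0,0,dz]))
print(proj(w,[step(-.037,-.001,.094),step(-.077,-.001,.094)]))
T=w["camera_from_world"];print("cam",-T[:3,:3].T@T[:3,3])
E
```

```text
0 [[316.77658488 145.9419288 ]]
0.01 [[318.98879249 138.11307404]]
0.02 [[321.23451952 130.16559632]]
0.03 [[323.5145336 122.096779 ]]
0.04 [[325.829626   113.90382185]]
0 [[318.56262571 283.42245167]]
0.01 [[318.47315185 292.75324678]]
0.02 [[318.3728658  303.21159099]]
0.03 [[318.25968172 315.01500979]]
[[363.01094255 281.15798909]
 [270.76567986 280.95195158]]
cam [0.49452985 0.32021047 0.25715384]
```

```bash
python3 - <<'E'
from h import *
a=cv2.imread("pics/w5.png"); s=manip.snapshot("scene")
x=cv2.resize(a[255:355,255:385],None,fx=5,fy=5,interpolation=cv2.INTER_CUBIC)
cv2.imwrite("pics/z1.png",x)
crop(s,400,150,480,220,8,"z2.png")
E
```

```text
(no output)
```

View pics/z1.png

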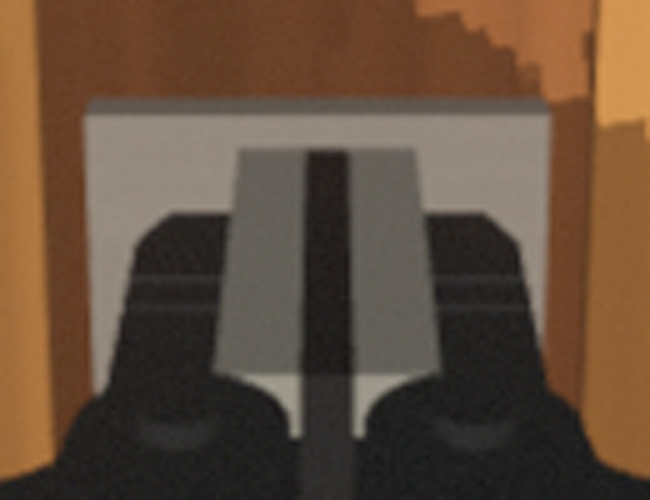

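View pics/z2.png

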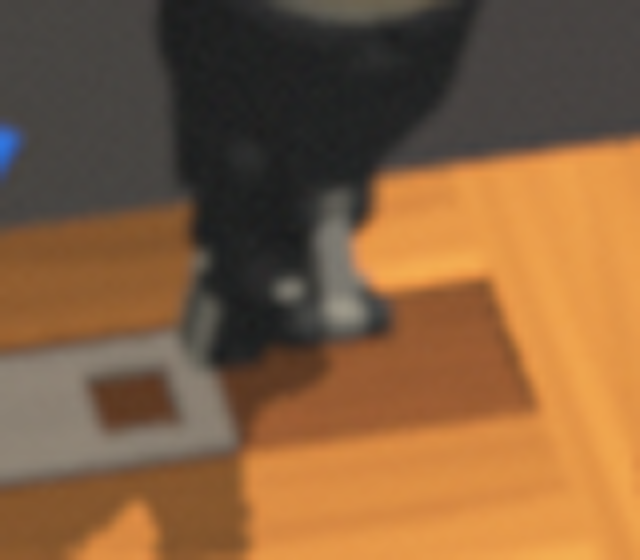

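```bash
python3 - <<'E'
from h import *
p=manip.state()["eef_pos"]; w=manip.snapshot("wrist"); sc=manip.snapshot("scene")
for yy in(0,.005,.011):
  for dz in(0,.003,.006,.01,.015,.02,.025):
    P=p+yy*yu+[0,0,dz]; Q=p-yy*yu+.01*xu+[0,0,dz]
    print(yy,dz,proj(w,P).round(1),((proj(sc,P)-[400,150])*8).round(),((proj(sc,Q)-[400,150])*8).round())
print((proj(sc,[step(-.037,.0,.094),step(-.077,.0,.094)])-[400,150])*8, back(w,[[320,275.5]],.094)@np.eye(3), (back(w,[[320,275.5]],.094)-C)@yu)
E
```

```text
0 0 [[318.5 283.1]] [[205. 389.]] [[215. 418.]]
0 0.003 [[318.5 285.8]] [[207. 383.]] [[217. 412.]]
0 0.006 [[318.5 288.6]] [[209. 376.]] [[219. 406.]]
0 0.01 [[318.4 292.4]] [[211. 368.]] [[221. 397.]]
0 0.015 [[318.4 297.5]] [[214. 358.]] [[224. 387.]]
0 0.02 [[318.3 302.8]] [[217. 347.]] [[227. 376.]]
0 0.025 [[318.3 308.6]] [[220. 336.]] [[230. 366.]]
0.005 0 [[318.5 272.5]] [[223. 386.]] [[198. 421.]]
0.005 0.003 [[318.5 275. ]] [[225. 380.]] [[199. 414.]]
0.005 0.006 [[318.5 277.6]] [[226. 374.]] [[201. 408.]]
0.005 0.01 [[318.5 281.3]] [[229. 366.]] [[204. 400.]]
0.005 0.015 [[318.4 286. ]] [[232. 355.]] [[206. 389.]]
0.005 0.02 [[318.3 291.1]] [[235. 344.]] [[209. 379.]]
0.005 0.025 [[318.3 296.5]] [[238. 334.]] [[212. 368.]]
0.011 0 [[318.6 259.5]] [[244. 383.]] [[177. 424.]]
0.011 0.003 [[318.5 261.9]] [[246. 377.]] [[178. 417.]]
0.011 0.006 [[318.5 264.3]] [[247. 371.]] [[180. 411.]]
0.011 0.01 [[318.5 267.6]] [[250. 363.]] [[182. 403.]]
0.011 0.015 [[318.4 272.1]] [[253. 352.]] [[185. 392.]]
0.011 0.02 [[318.4 276.8]] [[256. 341.]] [[188. 382.]]
0.011 0.025 [[318.3 281.8]] [[259. 331.]] [[191. 371.]]
[[236.23514472 438.58886758]
 [197.38051211 322.78615017]] [[0.48252631 0.25676292 0.094     ]] [0.00173923]
```

The wrist view shows the blade's edge (row 275) beyond the finger tip (row 285), and the force is about zero. So the tip is higher than its nominal position and sits over the blade. I'll back off and find the groove floor by touch.

```bash
python3 -m creep '[[0.8,0,-0.3,0,0,0,1],[1,0,0,0,0,0,1],[1,0,0,0,0,0,1],[0,0,0.4,0,0,0,1],[0,0,0,0,0,0,1]]'; python3 -m creep '[[0,0,0.2,0,0,0,1],[0,0,0,0,0,0,1]]';  python3 - <<'E'
from h import *
tgt(step(-.057,.022,.0897),-10.7)
E
```

```text
t: 4.3
eef_pos: [0.4865, 0.2835, 0.0901]
eef_rot: [0.0, 0.769, 0.64, -0.0]
wrist_force: [-0.5, -0.8, -0.5]
finger_gap: 0.004
t: 4.5
eef_pos: [0.4862, 0.2834, 0.0876]
eef_rot: [0.0, 0.768, 0.64, -0.001]
wrist_force: [-1.0, 0.8, 1.2]
finger_gap: -0.002
t 4.5 pos [0.4862 0.2834 0.0876] d_mm [-1.2 -6.5  2.1] turn [-0.   0.1  0.3] F [-1.   0.8  1.2] gap -0.002 rows 1
[-0.66, 0.0, -0.21, -0.02, 0.07, 0.28]
```

```bash
for i in 1 2; do python3 -m creep '[[0,0,0.2,0,0,0,1],[0,0,0,0,0,0,1]]' | grep -E "pos|force"; done
```

```text
eef_pos: [0.4862, 0.283, 0.0854]
wrist_force: [-0.3, -0.0, 0.2]
eef_pos: [0.4862, 0.2827, 0.0832]
wrist_force: [0.6, -1.0, 0.5]
```

```bash
python3 -m creep '[[0,0,0.2,0,0,0,1],[0,0,0,0,0,0,1]]' | grep -E "pos|force";python3 -m creep '[[0,0,0.2,0,0,0,1],[0,0,0,0,0,0,1]]' | grep -E "pos|force"; python3 - <<'E'
from h import *
w=manip.snapshot("wrist"); cv2.imwrite("pics/w6.png",w["img"][200:400,200:440].repeat(3,0).repeat(3,1))
E
```

```text
eef_pos: [0.4863, 0.2826, 0.0811]
wrist_force: [0.1, 0.2, 0.2]
eef_pos: [0.4863, 0.2827, 0.0789]
wrist_force: [-0.3, -0.1, -0.2]
```

View pics/w6.png

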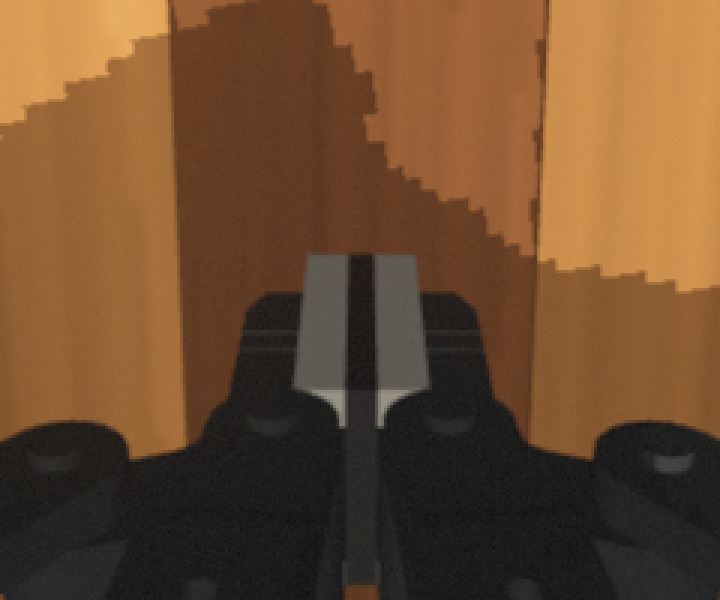

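```bash
for i in 1 2 3; do python3 -m creep '[[0,0,0.2,0,0,0,1],[0,0,0,0,0,0,1]]' | grep -E "pos|force|gap"; done
```

```text
eef_pos: [0.4864, 0.2827, 0.077]
wrist_force: [-1.5, -0.5, -0.1]
finger_gap: 0.001
eef_pos: [0.4864, 0.2827, 0.0748]
wrist_force: [0.2, 0.2, -1.1]
finger_gap: 0.001
eef_pos: [0.4864, 0.2827, 0.0726]
wrist_force: [-0.2, 0.2, -0.4]
finger_gap: 0.003
```

```bash
python3 - <<'E'
from h import *
s=manip.snapshot("scene"); crop(s,400,140,480,210,8,"z3.png")
w=manip.snapshot("wrist"); cv2.imwrite("pics/w7.png",w["img"])
T=w["camera_from_world"];c=-T[:3,:3].T@T[:3,3]; st=manip.state();q=st["eef_rot"]
print("cam in tool",R.from_quat(q[[1,2,3,0]]).inv().apply(c-st["eef_pos"]))
E
```

```text
cam in tool [ 0.06917773  0.00076527 -0.16575501]
```

View pics/z3.png

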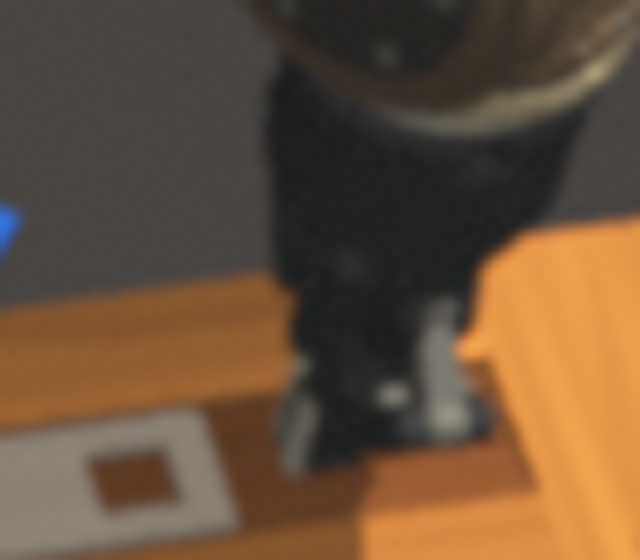

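View pics/w7.png

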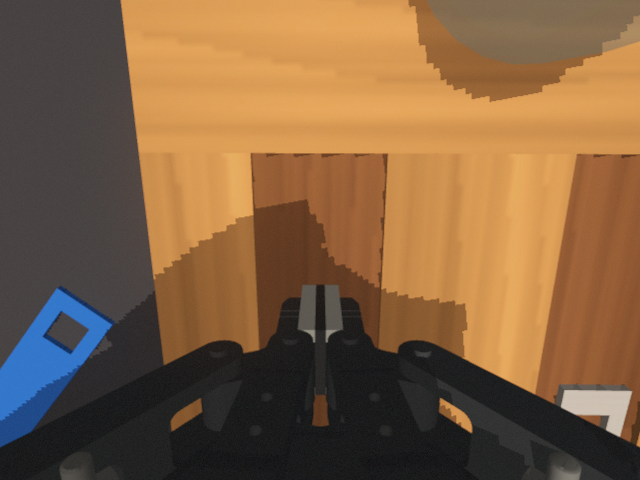

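```bash
for i in 1 2; do python3 -m creep '[[0,0,0.15,0,0,0,1],[0,0,0,0,0,0,1]]' | grep -E "pos|force|gap"; done; python3 - <<'E'
from h import *
s=manip.snapshot("scene"); crop(s,340,90,500,220,5,"z4.png")
E
```

```text
eef_pos: [0.4865, 0.2828, 0.0713]
wrist_force: [-0.3, -0.6, 0.5]
finger_gap: 0.001
eef_pos: [0.4865, 0.2828, 0.0697]
wrist_force: [0.6, -0.4, 0.2]
finger_gap: 0.002
```

View pics/z4.png

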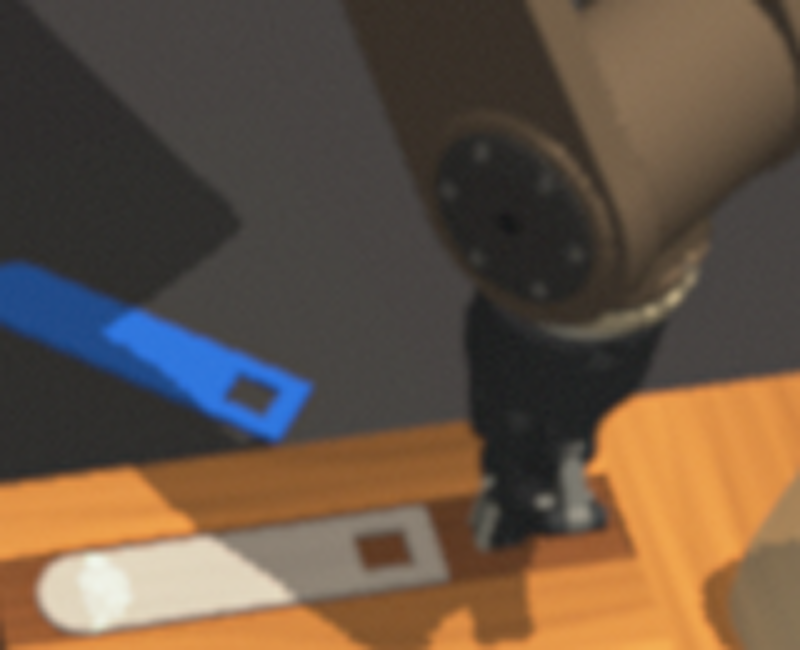

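```bash
python3 - <<'E'
from h import *
w=manip.snapshot("wrist"); cv2.imwrite("pics/w8.png",w["img"])
T=w["camera_from_world"]; print((-T[:3,:3].T@T[:3,3]))
s=manip.snapshot("scene"); p=manip.state()["eef_pos"]
for dz in (0,.01,.02,.03): print(((proj(s,p+[0,0,dz])-[340,90])*5).round(), proj(w,p+[0,0,dz]).round(1))
crop(w,130,100,450,340,2.5,"w8c.png")
E
```

```text
[0.49993583 0.35083784 0.23555005]
[[487. 560.]] [[318.5 283.1]]
[[491. 548.]] [[318.5 292.4]]
[[495. 535.]] [[318.4 302.8]]
[[499. 522.]] [[318.2 314.6]]
```

View pics/w8c.png

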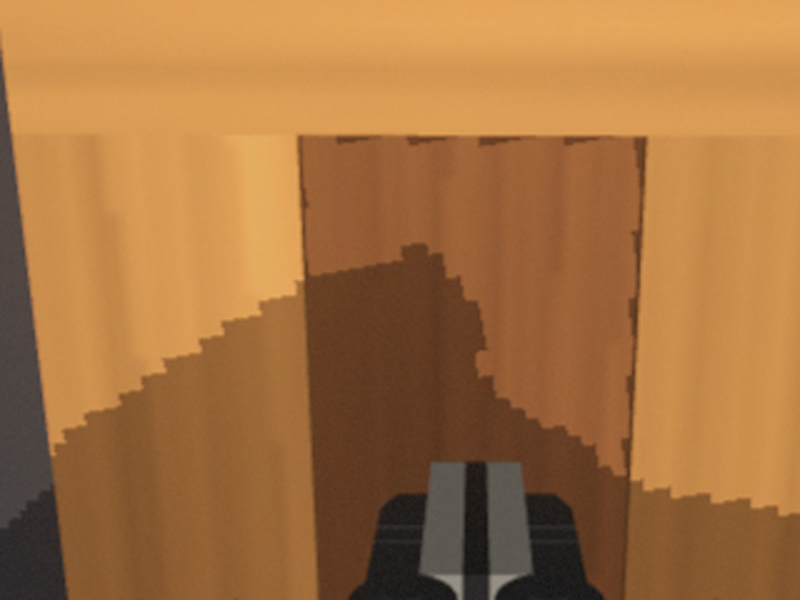

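```bash
python3 - <<'E'
from h import *
w=manip.snapshot("wrist")
for z in(.0835,.0935,.1035):
  b=back(w,[(250,154),(388,154.8)],z); print(z,np.linalg.norm(b[0]-b[1]),(b-C)@xu,(b-C)@yu)
E
for i in 1 2; do python3 -m creep '[[0,0,0.15,0,0,0,1],[0,0,0,0,0,0,1]]' | grep -E "pos|force|gap"; done
```

```text
0.0835 0.05109365433370651 [-0.0819748 -0.0308813] [0.08515616 0.08502895]
0.0935 0.04773551502915758 [-0.08027468 -0.03253932] [0.08596253 0.08584368]
0.1035 0.04437737572460872 [-0.07857457 -0.03419734] [0.0867689  0.08665841]
eef_pos: [0.4867, 0.2828, 0.0683]
wrist_force: [-0.9, -0.7, 0.4]
finger_gap: 0.001
eef_pos: [0.487, 0.283, 0.0686]
wrist_force: [-0.7, -1.1, -0.4]
finger_gap: 0.001
```

```bash
python3 -m creep '[[0,0,0.3,0,0,0,1]]' | grep -E "pos|force|rot"; python3 -m creep '[[0,0,0.3,0,0,0,1]]' | grep -E "pos|force|rot";
```

```text
eef_pos: [0.4874, 0.2831, 0.0679]
eef_rot: [0.001, 0.769, 0.64, 0.001]
wrist_force: [-14.6, -8.1, 60.2]
eef_pos: [0.4874, 0.2831, 0.0679]
eef_rot: [0.001, 0.769, 0.64, 0.002]
wrist_force: [-15.2, -7.0, 50.7]
```

The fingers touch the floor at a reported TCP z of 0.0684, so the real finger tips sit about 21.6 mm behind the reported TCP. I'll use that offset from here on. The contact is stiff, roughly 20 N/mm. Next I'll lift 1.7 mm and push.

```bash
python3 -m creep '[[0,0,-0.2,0.1,-0.1,0,1],[0,0,0,0,0,0,1]]' | grep -E "pos|force|rot"; python3 - <<'E'
from h import *
tgt(step(-.057,-.064,.0701),-10.7)
E
```

```text
eef_pos: [0.4876, 0.2832, 0.0714]
eef_rot: [0.001, 0.769, 0.64, 0.002]
wrist_force: [-1.4, 0.2, -0.6]
t 7.45 pos [0.4876 0.2832 0.0714] d_mm [-18.5 -90.8  -1.3] turn [ 0.3 -0.1  0.3] F [-1.4  0.2 -0.6] gap 0.003 rows 3
[-3.09, -0.06, 0.04, 0.09, -0.02, 0.09]
[-3.09, -0.05, 0.04, 0.09, -0.02, 0.09]
[-3.09, -0.05, 0.04, 0.09, -0.02, 0.09]
```

```bash
python3 -m creep '[[-0.2,0,0.11,0.2,0,0.2,1],[0,0,0,0,0,0,1]]' | grep -E "pos|force|rot"; python3 -m creep '[[-0.9,0,0,0,0,0,1],[-0.9,0,0,0,0,0,1],[-0.9,0,0,0,0,0,1],[0,0,0,0,0,0,1]]'|grep -E "pos|force|rot"; python3 - <<'E'
from h import *
tgt(step(-.057,-.064,.0701),-10.7)
s=manip.snapshot("top"); crop(s,85,105,325,285,3,"c9.png")
E
```

```text
eef_pos: [0.487, 0.2811, 0.0696]
eef_rot: [-0.0, 0.77, 0.638, 0.001]
wrist_force: [0.8, 0.3, -0.5]
eef_pos: [0.481, 0.2518, 0.0683]
eef_rot: [-0.0, 0.77, 0.638, -0.0]
wrist_force: [1.1, -0.4, 0.4]
t 8.05 pos [0.481  0.2518 0.0683] d_mm [-11.9 -59.4   1.8] turn [-0.1  0.   0. ] F [ 1.1 -0.4  0.4] gap 0.001 rows 2
[-3.03, -0.04, -0.09, -0.04, 0.0, 0.02]
[-3.03, -0.04, -0.09, -0.04, 0.0, 0.02]
```

View pics/c9.png

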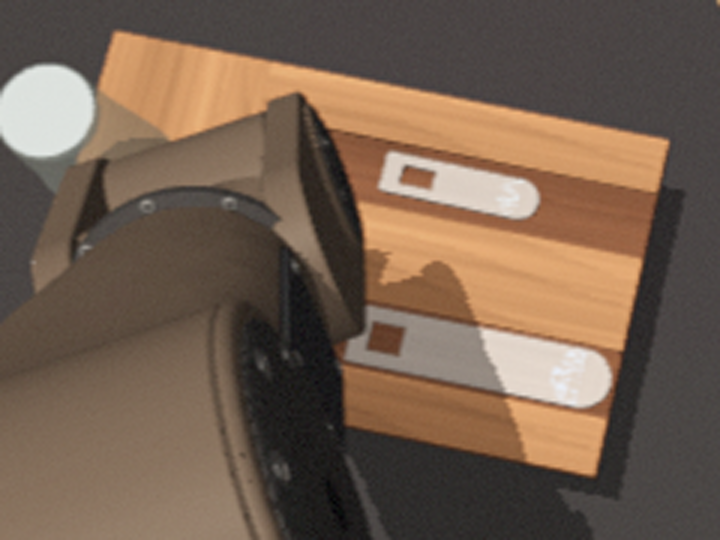

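The push works: the tip moved from column 588 to 612 in the crop, about 16 mm. Continuing.

```bash
python3 -m creep '[[-1,0,-0.1,0,0,0,1],[-1,0,-0.05,0,0,0,1],[-1,0,-0.05,0,0,0,1],[0,0,0,0,0,0,1]]'|grep -E "pos|force|rot"; python3 - <<'E'
from h import *
tgt(step(-.057,-.064,.0701),-10.7)
s=manip.snapshot("top"); crop(s,85,105,325,285,3,"c10.png")
E
```

```text
eef_pos: [0.4753, 0.2202, 0.0706]
eef_rot: [-0.0, 0.77, 0.638, -0.0]
wrist_force: [-0.1, -0.5, 0.4]
t 8.5 pos [0.4753 0.2202 0.0706] d_mm [ -6.2 -27.8  -0.5] turn [-0. -0.  0.] F [-0.1 -0.5  0.4] gap -0.001 rows 1
[-2.85, -0.09, 0.05, -0.04, -0.01, 0.04]
```

View pics/c10.png

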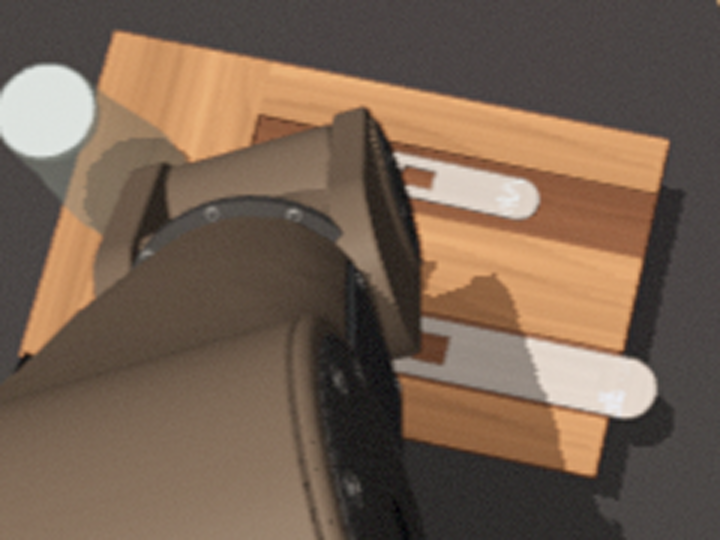

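```bash
python3 -m creep '[[-1,0,0,0,0,0,1],[-1,0,-0.05,0,0,0,1],[-0.7,0,0,0,0,0,1],[0,0,0,0,0,0,1]]'|grep -E "pos|force|rot"; python3 - <<'E'
from h import *
tgt(step(-.057,-.064,.0701),-10.7)
s=manip.snapshot("top"); crop(s,85,105,325,285,3,"c11.png")
for r in [(655,0)]: pass
E
```

```text
eef_pos: [0.4702, 0.192, 0.0712]
eef_rot: [-0.0, 0.77, 0.638, 0.0]
wrist_force: [-1.0, -0.4, 0.5]
t 8.95 pos [0.4702 0.192  0.0712] d_mm [-1.1  0.4 -1.1] turn [-0.  -0.   0.1] F [-1.  -0.4  0.5] gap 0.003 rows 1
[0.01, -0.11, 0.11, -0.01, -0.04, 0.06]
```

View pics/c11.png

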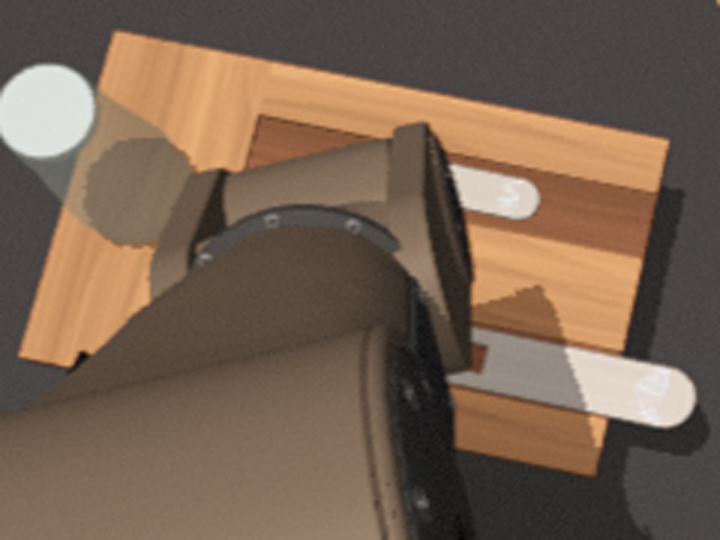

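```bash
python3 -m creep '[[0.5,0,-1,0,0,0,1],[0,0,-3,0,0,0,1],[0,0,-3,0,0,0,0.4],[-3,0,-1,0,0,0,0.3],[-3,0,0,0,0,0,0.3]]'|grep -E "pos|force|rot|gap"; python3 - <<'E'
from h import *
s=manip.snapshot("top")
b=back(s,np.array([(696,399),(668,368),(664,426)])/3+[85,105],.094); print(b,(b-C)@xu,(b-C)@yu)
tgt(step(-.057,-.228,.14),-10.7)
E
```

```text
eef_pos: [0.4612, 0.1412, 0.1565]
eef_rot: [0.0, 0.768, 0.64, 0.001]
wrist_force: [-0.1, 0.2, -0.8]
finger_gap: 0.51
[[0.43489864 0.00352068 0.094     ]
 [0.45580758 0.02285558 0.094     ]
 [0.41607183 0.0246502  0.094     ]] [-0.05554716 -0.0385916  -0.07796967] [-0.2559427  -0.23306188 -0.23867607]
t 9.55 pos [0.4602 0.1384 0.1562] d_mm [ -21.5 -107.1  -16.2] turn [ 0.  -0.   0.3] F [ 1.4 -0.6  0.3] gap 0.591 rows 3
[-3.64, -0.06, 0.54, 0.0, -0.0, 0.09]
[-3.64, -0.05, 0.54, 0.0, -0.0, 0.09]
[-3.64, -0.05, 0.54, 0.0, -0.0, 0.09]
```

```bash
python3 -m creep '[[-3.5,0,0,0,0,0,0.3],[-3.5,0,0,0,0,0,0.3],[-3.3,0,0.5,0,0,0.3,0.3],[0,0,0,0,0,0,0.3]]'|grep -E "pos|force|rot|gap"; python3 - <<'E'
from h import *
tgt(step(-.0565,-.226,.063),-10.7)
w=manip.snapshot("wrist"); cv2.imwrite("pics/w12.png",w["img"])
s=manip.snapshot("top"); crop(s,145,145,345,285,4,"c12.png")
E
```

```text
eef_pos: [0.4421, 0.035, 0.1544]
eef_rot: [0.002, 0.77, 0.639, 0.002]
wrist_force: [0.5, 0.1, -0.2]
finger_gap: 0.704
t 9.95 pos [0.4421 0.035  0.1544] d_mm [ -2.6  -1.8 -91.4] turn [ 0.3 -0.1  0.1] F [ 0.5  0.1 -0.2] gap 0.704 rows 3
[-0.08, -0.09, 3.05, 0.09, -0.02, 0.02]
[-0.08, -0.08, 3.05, 0.09, -0.02, 0.02]
[-0.08, -0.08, 3.05, 0.09, -0.02, 0.02]
```

View pics/w12.png

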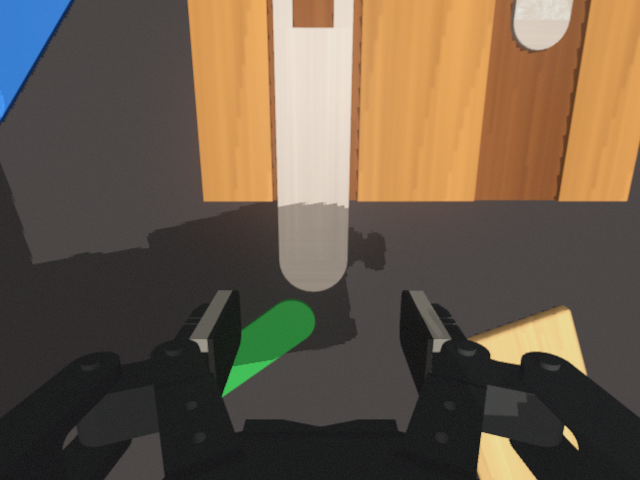

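View pics/c12.png

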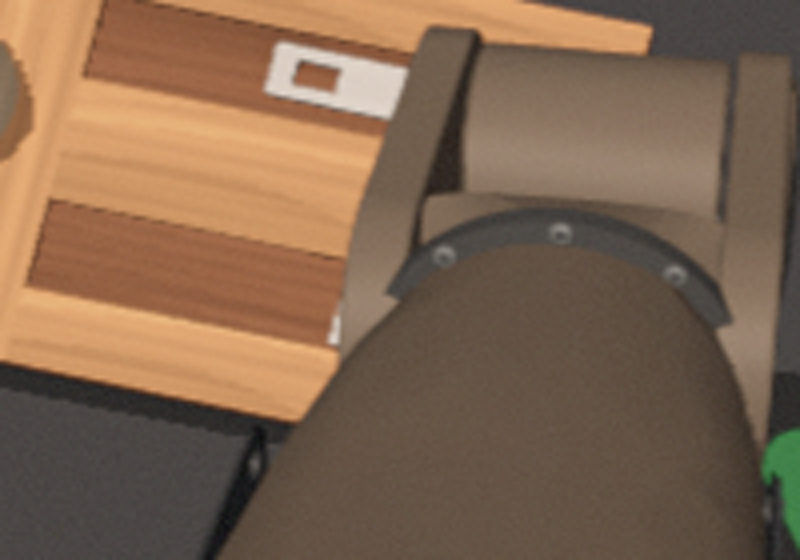

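Wrist view: the blade is straight, columns 280–348 with its round tip at row 291, and it lies between the open fingers at columns 238 and 402. The step edge is at row 201. I'm lowering over it.

```bash
python3 -m creep '[[-0.1,-0.2,2.5,0.2,0,0,0.3],[-0.1,0,2.5,0,0,0,0.3],[0,0,1.5,0,0,0,0.3],[0,0,0,0,0,0,0.3]]'|grep -E "pos|force|rot|gap"; python3 - <<'E'
from h import *
tgt(step(-.0565,-.226,.063),-10.7)
w=manip.snapshot("wrist"); cv2.imwrite("pics/w13.png",w["img"])
E
```

```text
eef_pos: [0.4437, 0.0395, 0.0899]
eef_rot: [0.002, 0.768, 0.641, 0.003]
wrist_force: [-0.5, -0.4, 0.7]
finger_gap: 0.696
t 10.45 pos [0.4437 0.0395 0.0899] d_mm [ -4.2  -6.4 -26.9] turn [ 0.4 -0.2  0.4] F [-0.5 -0.4  0.7] gap 0.696 rows 1
[-0.71, -0.31, 2.69, 0.44, -0.15, 0.38]
```

View pics/w13.png

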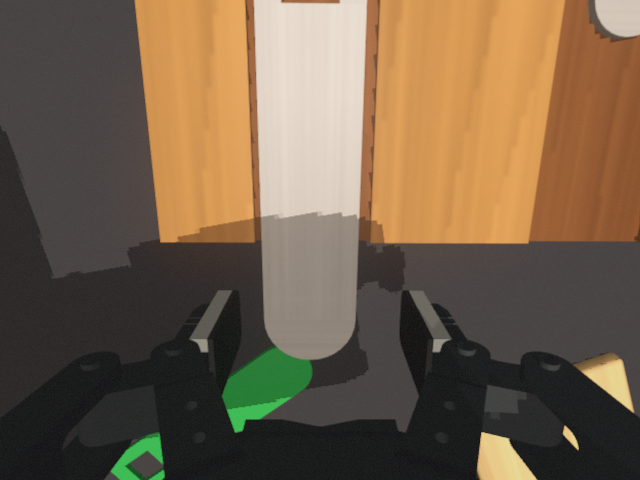

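```bash
python3 -m creep '[[-0.7,-0.3,0.3,0.4,-0.1,0.4,0.3],[-0.1,0,1.1,0,0,0,0.3],[-0.1,0,1,0,0,0,0.3],[0,0,0,0,0,0,0.3]]'|grep -E "pos|force|rot|gap"; python3 - <<'E'
from h import *
tgt(step(-.0565,-.226,.063),-10.7)
w=manip.snapshot("wrist"); cv2.imwrite("pics/w14.png",w["img"])
E
```

```text
eef_pos: [0.4406, 0.0317, 0.0671]
eef_rot: [0.002, 0.77, 0.638, 0.002]
wrist_force: [-0.7, -0.0, 0.6]
finger_gap: 0.704
t 10.9 pos [0.4406 0.0317 0.0671] d_mm [-1.1  1.4 -4.1] turn [ 0.3 -0.1  0.1] F [-0.7 -0.   0.6] gap 0.704 rows 1
[0.12, -0.13, 0.41, 0.3, -0.08, 0.06]
```

View pics/w14.png

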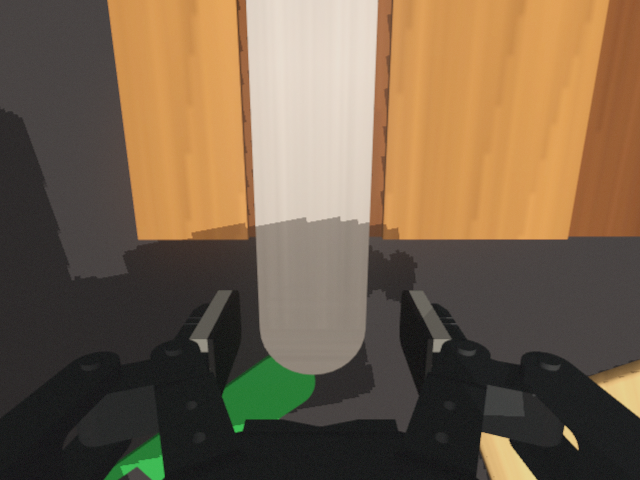

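```bash
python3 -m creep '[[0.1,-0.2,0.6,0.3,0,0,0.3],[0,0,0,0,0,0,0.3]]'|grep -E "pos|force|rot|gap"; python3 -m creep '[[0,0,0,0,0,0,0.6],[0,0,0,0,0,0,0.8],[0,0,0,0,0,0,1],[0,0,0,0,0,0,1]]' 60|grep -E "pos|force|rot|gap"; python3 - <<'E'
from h import *
tgt(step(-.0565,-.226,.063),-10.7)
w=manip.snapshot("wrist"); cv2.imwrite("pics/w15.png",w["img"])
E
```

```text
eef_pos: [0.4391, 0.0331, 0.0612]
eef_rot: [-0.0, 0.77, 0.638, 0.001]
wrist_force: [0.6, -0.6, 0.5]
finger_gap: 0.695
eef_pos: [0.4392, 0.0332, 0.0617]
eef_rot: [-0.0, 0.77, 0.638, 0.001]
wrist_force: [-0.8, -0.0, -0.3]
finger_gap: 0.439
t 11.55 pos [0.4392 0.0332 0.0617] d_mm [ 0.3 -0.1  1.3] turn [ 0.  -0.1  0. ] F [-0.8 -0.  -0.3] gap 0.439 rows 1
[-0.0, 0.04, -0.13, 0.04, -0.09, 0.05]
```

View pics/w15.png

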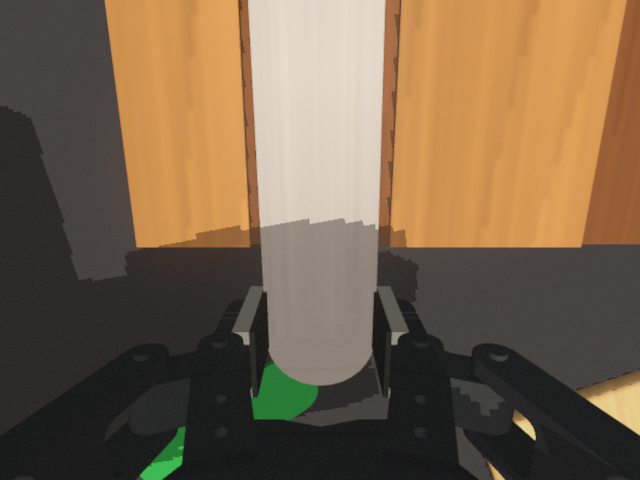

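```bash
python3 -m creep '[[0,0,0,0,0,0,1],[0,0,0,0,0,0,1]]' 100|grep -E "pos|force|rot|gap"; python3 -m creep '[[0,0,-0.5,0,0,0,1],[0,0,-0.5,0,0,0,1],[0,0,-0.5,0,0,0,1],[0,0,-0.5,0,0,0,1],[0,0,0,0,0,0,1]]'|grep -E "pos|force|rot|gap"; python3 - <<'E'
from h import *
w=manip.snapshot("wrist"); cv2.imwrite("pics/w16.png",w["img"])
s=manip.snapshot("scene"); crop(s,320,110,560,290,3,"s16.png")
E
```

```text
eef_pos: [0.4392, 0.0332, 0.0619]
eef_rot: [-0.0, 0.77, 0.638, 0.001]
wrist_force: [-0.4, 0.2, 1.9]
finger_gap: 0.425
eef_pos: [0.4393, 0.0331, 0.0836]
eef_rot: [-0.0, 0.77, 0.638, 0.001]
wrist_force: [-0.2, -0.5, -1.2]
finger_gap: 0.424
```

View pics/w16.png

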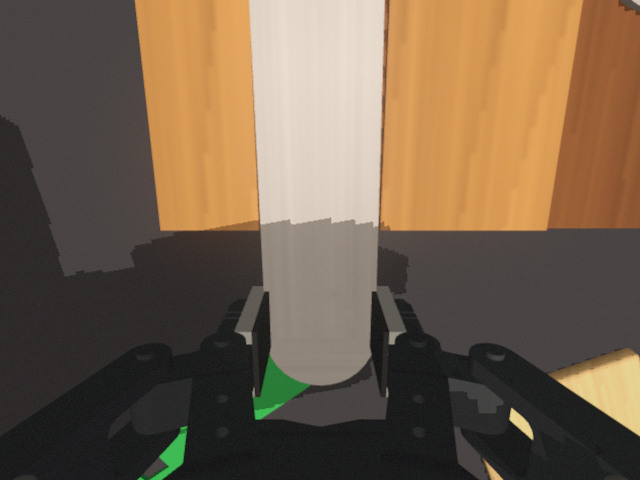

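View pics/s16.png

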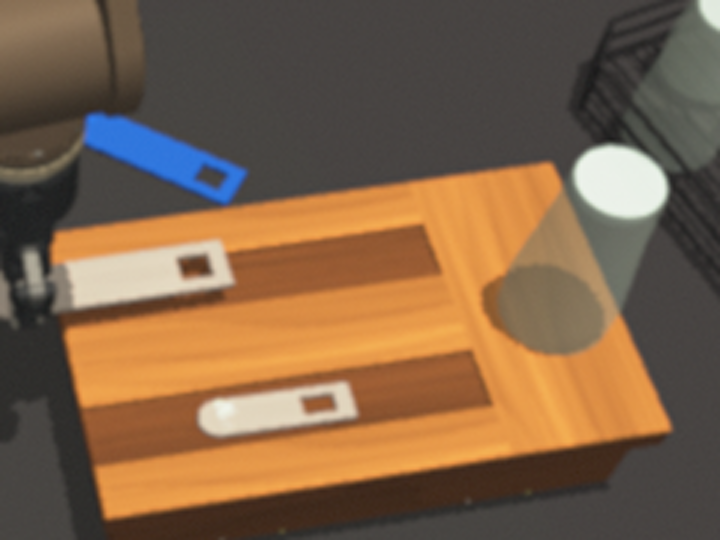

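The blade is held and rises level with the gripper. Lifting higher.

```bash
python3 -m creep '[[0,0,-1.2,0,0,0,1],[0,0,-1.5,0,0,0,1],[0,0,-1.5,0,0,0,1],[0,0,-1.2,0,0,0,1],[0,0,0,0,0,0,1]]'|grep -E "pos|force|rot|gap"; python3 - <<'E'
from h import *
yb=np.array([np.cos(np.radians(101.5)),np.sin(np.radians(101.5)),0]); B=np.array([.597,-.215,0])
print(B-.06*yb)
tgt(B-.06*yb+[0,0,.14],11.5,maxmm=30,maxdeg=4)
s=manip.snapshot("scene"); crop(s,320,110,560,290,3,"s17.png")
E
```

```text
eef_pos: [0.4381, 0.0331, 0.1376]
eef_rot: [-0.002, 0.77, 0.638, -0.001]
wrist_force: [-0.4, 1.6, -1.7]
finger_gap: 0.43
[ 0.60896208 -0.27379548  0.        ]
t 12.9 pos [0.4381 0.0331 0.1376] d_mm [ 170.8 -306.9    2.4] turn [ -0.2  -0.1 -22.2] F [-0.4  1.6 -1.7] gap 0.43 rows 12
[-2.25, 1.87, -0.03, -0.01, -0.01, -1.85]
[-2.31, 1.8, -0.03, -0.01, -0.01, -1.85]
[-2.37, 1.72, -0.03, -0.01, -0.01, -1.85]
[-2.42, 1.65, -0.03, -0.01, -0.01, -1.85]
[-2.47, 1.57, -0.03, -0.01, -0.01, -1.85]
[-2.52, 1.49, -0.02, -0.01, -0.01, -1.85]
[-2.57, 1.4, -0.02, -0.01, -0.01, -1.85]
[-2.61, 1.32, -0.02, -0.01, -0.01, -1.85]
[-2.65, 1.24, -0.02, -0.01, -0.01, -1.85]
[-2.69, 1.15, -0.02, -0.01, -0.01, -1.85]
[-2.73, 1.06, -0.02, -0.01, -0.01, -1.85]
[-2.76, 0.97, -0.02, -0.01, -0.01, -1.85]
```

View pics/s17.png

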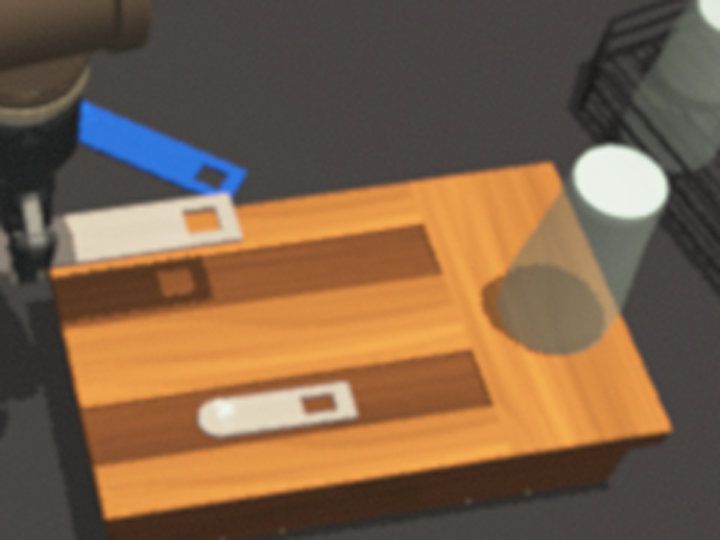

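The scene view shows the blade well clear of the step, level, with its shadow separate, and the short opener untouched. Carrying it to the board.

```bash
python3 -m creep '[[-1.5,1.2,0,0,0,-1.2,1],[-2.3,1.9,0,0,0,-1.9,1],[-2.4,1.8,0,0,0,-1.9,1],[-2.4,1.7,0,0,0,-1.9,1],[-2.4,1.6,0,0,0,-1.9,1]]'|grep -E "pos|force|rot|gap"; python3 -m creep '[[-2.5,1.6,0,0,0,-1.9,1],[-2.5,1.5,0,0,0,-1.9,1],[-2.5,1.4,0,0,0,-1.9,1],[-2.5,1.3,0,0,0,-1.9,1],[-2.5,1.2,0,0,0,-1.9,1]]'|grep -E "pos|force|rot|gap"; python3 - <<'E'
from h import *
yb=np.array([np.cos(np.radians(101.5)),np.sin(np.radians(101.5)),0]); B=np.array([.597,-.215,0])
tgt(B-.06*yb+[0,0,.14],11.5,maxmm=30,maxdeg=4)
E
```

```text
eef_pos: [0.5048, -0.0875, 0.132]
eef_rot: [-0.005, 0.715, 0.699, -0.002]
wrist_force: [0.7, 0.4, -1.3]
finger_gap: 0.427
eef_pos: [0.5811, -0.2146, 0.1236]
eef_rot: [-0.009, 0.652, 0.758, -0.003]
wrist_force: [0.3, 1.2, -1.0]
finger_gap: 0.43
t 13.95 pos [ 0.5811 -0.2146  0.1236] d_mm [ 27.9 -59.2  16.4] turn [-0.9 -0.5 -2.9] F [ 0.3  1.2 -1. ] gap 0.43 rows 3
[-2.09, 0.62, -0.58, -0.3, -0.18, -0.98]
[-2.1, 0.58, -0.57, -0.3, -0.18, -0.98]
[-2.11, 0.55, -0.56, -0.3, -0.18, -0.98]
```

```bash
python3 -m creep '[[-2,0.6,0,-0.4,-0.3,-1,1],[-2.1,0.6,0,-0.3,-0.2,-1,1],[-1.5,0.3,0,-0.2,0,-0.6,1],[0,0,0,0,0,0,1]]'|grep -E "pos|force|rot|gap";  python3 - <<'E'
from h import *
yb=np.array([np.cos(np.radians(101.5)),np.sin(np.radians(101.5)),0]); B=np.array([.597,-.215,0])
tgt(B-.06*yb+[0,0,.11],11.5,maxmm=30,maxdeg=4)
w=manip.snapshot("wrist"); cv2.imwrite("pics/w18.png",w["img"])
s=manip.snapshot("scene"); crop(s,120,220,360,400,3,"s18.png")
E
```

```text
eef_pos: [0.6057, -0.2718, 0.1165]
eef_rot: [-0.003, 0.635, 0.773, -0.0]
wrist_force: [0.5, 0.1, -1.8]
finger_gap: 0.428
t 14.35 pos [ 0.6057 -0.2718  0.1165] d_mm [ 3.2 -2.  -6.5] turn [-0.2 -0.2 -0.3] F [ 0.5  0.1 -1.8] gap 0.428 rows 1
[-0.26, 0.28, 0.64, -0.23, -0.23, -0.3]
```

View pics/w18.png

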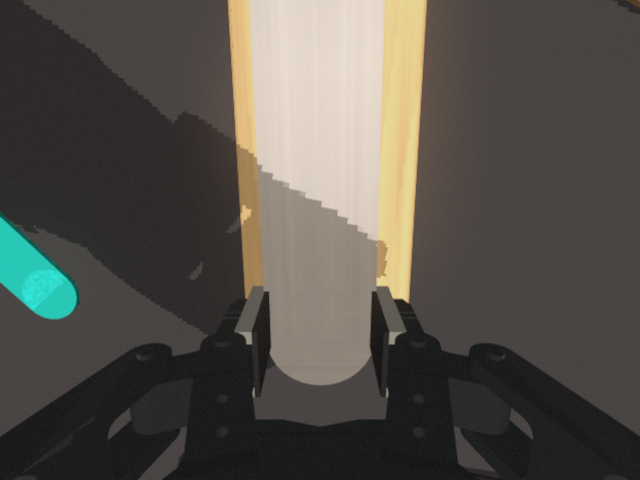

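View pics/s18.png

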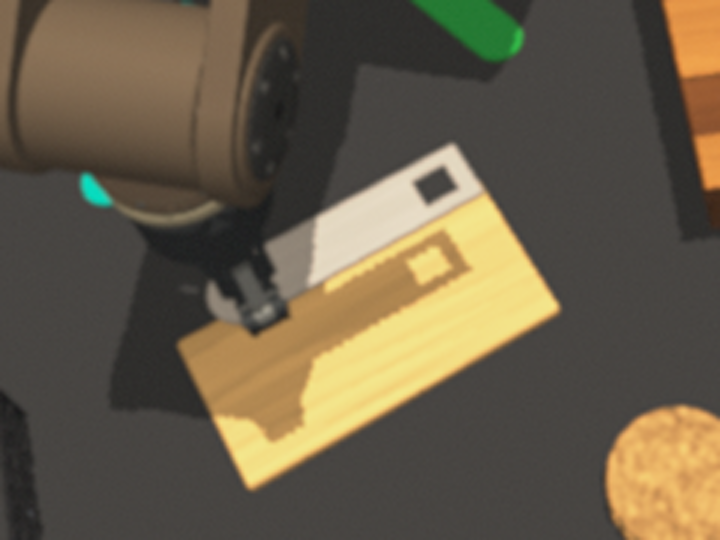

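```bash
python3 -m creep '[[-0.3,0.3,2,-0.2,-0.2,-0.3,1],[0,0,2,0,0,0,1],[0,0,2,0,0,0,1],[0,0,1.5,0,0,0,1],[0,0,0,0,0,0,1]]'|grep -E "pos|force|rot|gap";  python3 - <<'E'
from h import *
yb=np.array([np.cos(np.radians(101.5)),np.sin(np.radians(101.5)),0]); B=np.array([.597,-.215,0])
tgt(B-.06*yb+[0,0,-.005],11.5,maxmm=30,maxdeg=4)
E
```

```text
eef_pos: [0.6078, -0.2676, 0.0403]
eef_rot: [-0.001, 0.632, 0.775, 0.0]
wrist_force: [-0.2, 0.0, -1.4]
finger_gap: 0.425
t 14.95 pos [ 0.6078 -0.2676  0.0403] d_mm [  1.2  -6.2 -45.3] turn [-0.  -0.1  0.1] F [-0.2  0.  -1.4] gap 0.425 rows 2
[-0.32, -0.0, 2.26, -0.02, -0.04, 0.07]
[-0.32, -0.0, 2.26, -0.02, -0.04, 0.07]
```

```bash
python3 -m creep '[[-0.5,0,1.4,0,0,0,1],[-0.1,0,1.4,0,0,0,1],[-0.1,0,0.8,0,0,0,1],[0,0,0,0,0,0,1]]'|grep -E "pos|force|rot|gap";  python3 - <<'E'
from h import *
yb=np.array([np.cos(np.radians(101.5)),np.sin(np.radians(101.5)),0]); B=np.array([.597,-.215,0])
tgt(B-.06*yb+[0,0,-.008],11.5,maxmm=30,maxdeg=4)
w=manip.snapshot("wrist"); cv2.imwrite("pics/w19.png",w["img"])
s=manip.snapshot("scene"); crop(s,120,220,360,400,3,"s19.png")
E
```

```text
eef_pos: [0.6099, -0.2747, 0.0029]
eef_rot: [0.0, 0.632, 0.775, 0.0]
wrist_force: [-0.2, 0.1, -1.5]
finger_gap: 0.423
t 15.35 pos [ 0.6099 -0.2747  0.0029] d_mm [ -1.    0.9 -10.9] turn [ 0.  -0.   0.2] F [-0.2  0.1 -1.5] gap 0.423 rows 1
[0.11, -0.08, 1.09, 0.03, -0.02, 0.17]
```

View pics/w19.png

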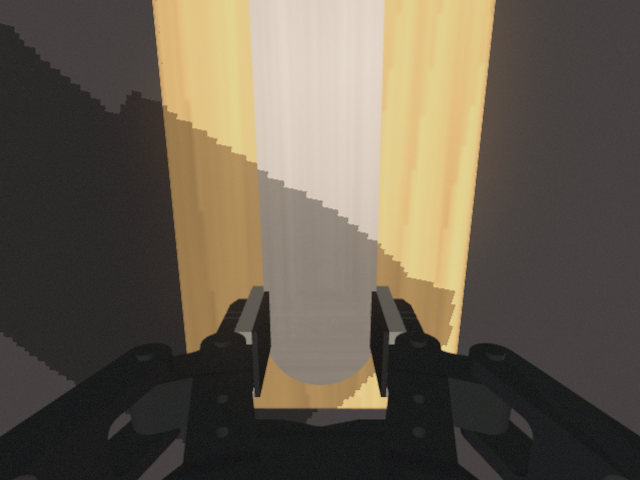

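View pics/s19.png

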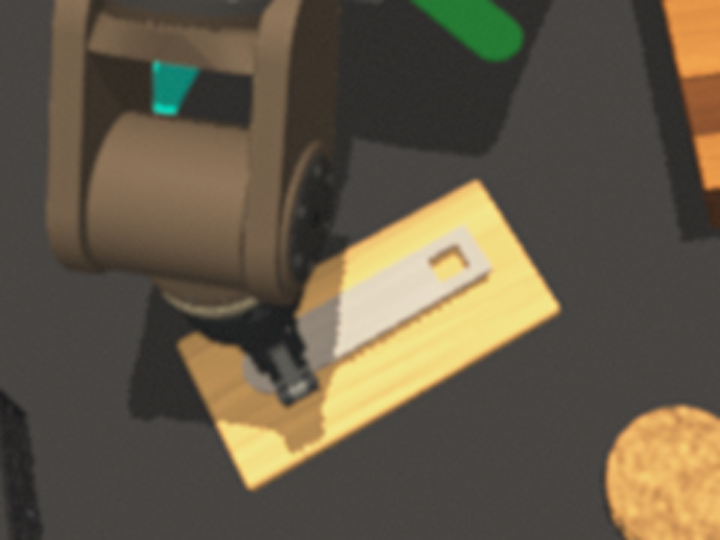

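The blade is centred over the board and aligned with it. Final lowering in small steps, watching the force.

```bash
python3 -m creep '[[0.1,0,0.5,0,0,0,1],[0,0,0.3,0,0,0,1],[0,0,0,0,0,0,1]]'|grep -E "pos|force"; python3 -m creep '[[0,0,0.15,0,0,0,1]]'|grep -E "pos|force"; python3 -m creep '[[0,0,0.15,0,0,0,1]]'|grep -E "pos|force"
```

```text
eef_pos: [0.6107, -0.274, -0.0033]
wrist_force: [-0.3, 0.4, -0.3]
eef_pos: [0.6109, -0.2741, -0.0045]
wrist_force: [-0.6, 0.2, -1.9]
eef_pos: [0.6109, -0.2741, -0.006]
wrist_force: [-0.4, 0.4, -0.5]
```

```bash
for i in 1 2; do python3 -m creep '[[0,0,0.12,0,0,0,1]]'|grep -E "pos|force";done
```

```text
eef_pos: [0.611, -0.2741, -0.0072]
wrist_force: [-0.1, 0.8, -1.0]
eef_pos: [0.611, -0.2741, -0.0085]
wrist_force: [-0.2, -0.3, -1.0]
```

```bash
python3 -m creep '[[0,0,0.1,0,0,0,1]]'|grep -E "pos|force"; python3 -m creep '[[0,0,0.1,0,0,0,1]]'|grep -E "pos|force"
```

```text
eef_pos: [0.611, -0.2741, -0.0095]
wrist_force: [0.2, 1.0, -1.5]
eef_pos: [0.611, -0.2741, -0.0106]
wrist_force: [-1.5, 0.8, 8.1]
```

Fingertip contact on the board comes at z=-0.0106, as predicted. Releasing.

```bash
python3 -m creep '[[0,0,-0.05,0,0,0,0.56],[0,0,0,0,0,0,0.54],[0,0,0,0,0,0,0.5],[0,0,0,0,0,0,0.4],[0,0,0,0,0,0,0.25]]' 20|grep -E "pos|force|gap"; python3 -m creep '[[0,0,0,0,0,0,0.15],[0,0,-0.2,0,0,0,0.15],[0,0,0,0,0,0,0.15]]'|grep -E "pos|force|gap"; python3 - <<'E'
from h import *
w=manip.snapshot("wrist"); cv2.imwrite("pics/w20.png",w["img"])
E
```

```text
eef_pos: [0.6112, -0.2742, -0.0098]
wrist_force: [-0.7, -0.7, 0.2]
finger_gap: 0.742
eef_pos: [0.6113, -0.2743, -0.0075]
wrist_force: [0.6, 0.9, -0.4]
finger_gap: 0.849
```

View pics/w20.png

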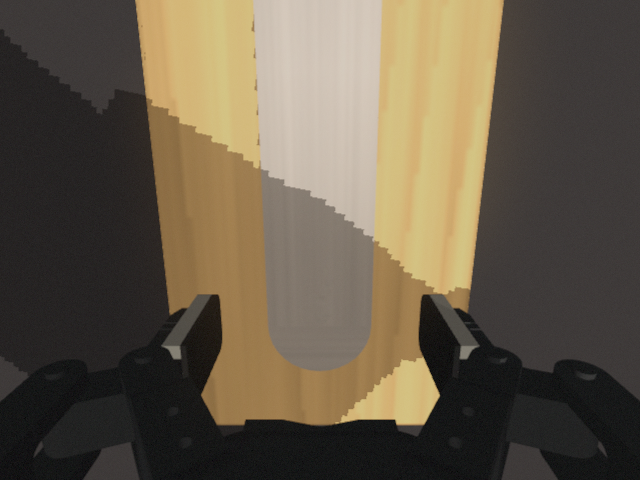

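The blade is free and lies on the board; fingers at columns 220 and 420 are clear of it (268–372). Retreating upward and sideways so I can check.

```bash
python3 -m creep '[[0,0,-1.5,0,0,0,0.15],[0,0,-3,0,0,0,0.15],[0,0,-4,0,0,0,0.15],[0,0,-4.5,0,0,0,0.15],[0,0,-4.5,0,0,0,0.15]]'|grep -E "pos|force|gap"; python3 -m creep '[[-4.5,0,-1,0,0,0,0.15],[-4.5,0,0,0,0,0,0.15],[-4.5,0,0,0,0,0,0.15],[-4,0,0,0,0,0,0.15],[0,0,0,0,0,0,0.15]]'|grep -E "pos|force|gap"; python3 - <<'E'
from h import *
s=manip.snapshot("top"); crop(s,340,120,500,230,4,"c21.png"); cv2.imwrite("pics/top21.png",s["img"])
s=manip.snapshot("scene"); cv2.imwrite("pics/s21.png",s["img"])
E
```

```text
eef_pos: [0.608, -0.2727, 0.1705]
wrist_force: [1.1, -0.1, 0.1]
finger_gap: 0.849
eef_pos: [0.6464, -0.4495, 0.1992]
wrist_force: [0.5, -0.3, -0.6]
finger_gap: 0.849
```

View pics/top21.png

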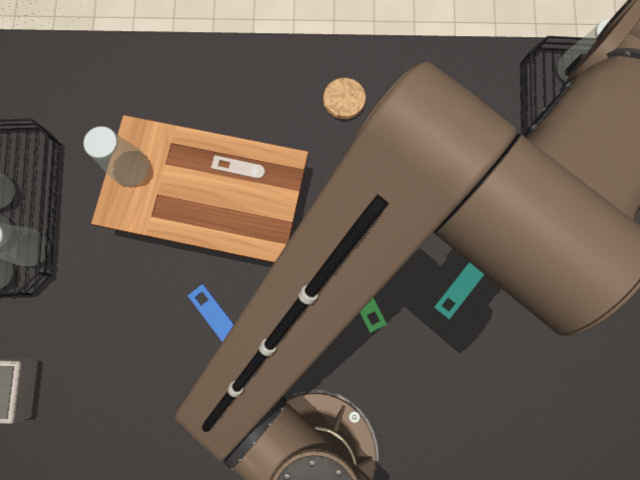

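View pics/s21.png

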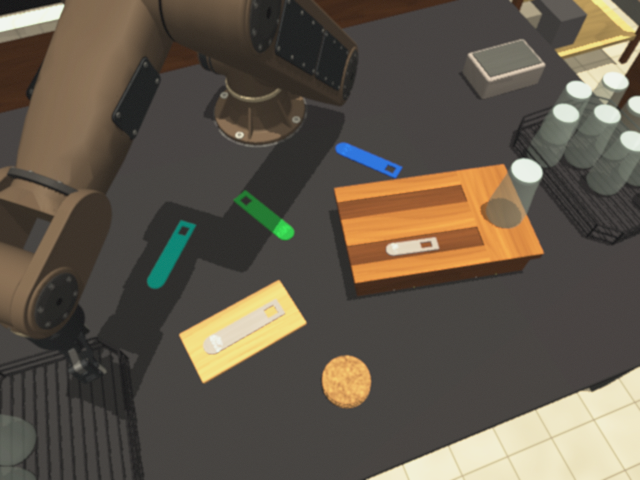

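```bash
python3 - <<'E'
from h import *
s={"img":cv2.imread("pics/s21.png")}; crop(s,170,270,320,390,5,"c22.png")
E
```

```text
(no output)
```

View pics/c22.png

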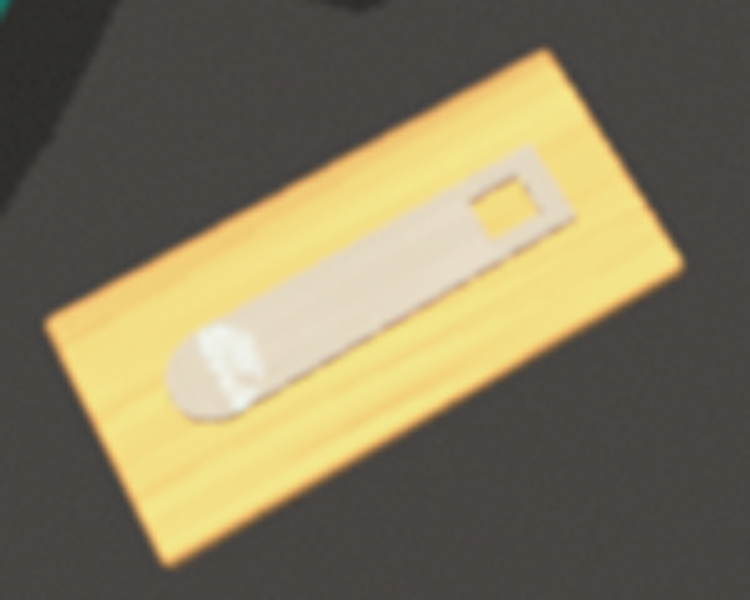

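```bash
python3 - <<'E'
from h import *
np.set_printoptions(precision=4,suppress=True)
s=manip.snapshot("scene"); f=lambda c:np.array(c,float)/5+[170,270]
bo=back(s,f([(45,323),(546,48),(684,265),(168,567)]),.012); B=bo.mean(0)
b=back(s,f([(534,146),(574,215),(172,390)]),.016)
sq=(b[0]+b[1])/2; d=sq-b[2]; c=(sq+b[2])/2
yb=bo[1]+bo[2]-bo[0]-bo[3]; yb/=np.linalg.norm(yb)
print(B,"len",np.linalg.norm(d),"along",(c-B)@yb,"across",np.cross(yb,c-B)[2],"deg",np.degrees(np.arcsin(np.cross(yb,d/np.linalg.norm(d))[2])))
st=manip.state();print(st["t"],st["wrist_force"],abs(st["dq"]).max())
t=manip.snapshot("top"); crop(t,180,140,300,200,5,"c23.png")
E
```

```text
[ 0.6009 -0.2142  0.012 ] len 0.1777150886508471 along 0.0020793277720115933 across 0.0024788110926669245 deg -0.7687702508233846
18.35 [-0.545   0.2406  1.0891] 0.01899377350778855
```

View pics/c23.png

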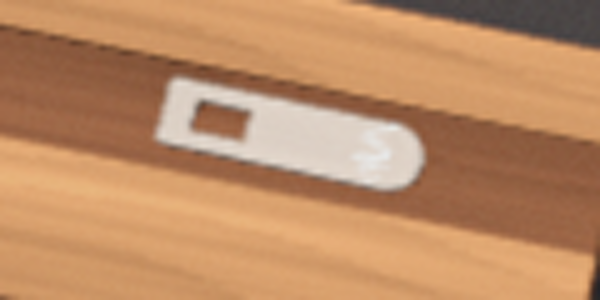

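```bash
python3 -m creep '[[0,0,-3,0,0,0,0.15],[0,0,-2,0,0,0,0.15],[0,0,0,0,0,0,0.15],[0,0,0,0,0,0,0.15]]'; python3 - <<'E'
from plant import manip
print(manip.finish_job())
E
```

```text
t: 18.8
eef_pos: [0.6467, -0.4378, 0.2514]
eef_rot: [0.004, 0.627, 0.779, 0.001]
wrist_force: [-0.6, 0.4, 0.3]
finger_gap: 0.852
the job is handed in; nothing more can be done
None
```

The long opener is now released and flat on the pale board. I handed the job in at about 18.8 s; no verdict is reported.

**What I did:**
- I pushed the opener's square end along the groove with the shut fingers until its round end stuck out about 56 mm.
- I gripped the end that stuck out, lifted it level off the step and carried it to the board.
- I lowered it until the fingertips touched the board, with its underside an estimated 5 mm above the wood. So it settled those last few millimetres when the fingers opened.

**Last checks, measured from the scene camera:**
- **Position:** the opener's middle is about 2 mm along and 2.5 mm across from the board's centre, and its length is within about 1° of the board's.
- **Short opener:** it shows at the same pixels as at the start.
- **Robot:** it stands clear, with the wrist force at noise level.

**What disagreed:**
- **Finger length:** the shut fingertips touched the groove floor about 21.6 mm above where the reported TCP put them. My first push therefore passed over the opener without moving it. I found the offset by touch and used it for the push, the grasp and the set-down.
- **Force:** while finding the floor, the fingertips briefly pressed the step with about 60 N, which is below the 120 N wrist limit. The pictures suggest only the fingers touched, but I could not measure whether the gripper's body, limited to 40 N, pressed on anything.

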